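# Weigh a leaning shell mould on the sprung hook

## Task

Stand the leaning shell mould upright in the square cradle and let go of it, then take it again by the top of its steel hanger plate and hang it by the plate's opening on the sprung hook of the weighing stand. The hook dips under the load: ease the shell down slowly until the hook carries all of its weight before you let go, so that the hook neither drops nor springs back, and leave it hanging still. Leave the other things on the table where they are.

Things in the scene. Friction and masses are not known exactly. Their poses are not given: they have to be found in the camera images.
- shell: Off-white ceramic shell mould: rounded block 50 mm (x) by 56 mm (y), 88 mm tall, with a plain steel hanger plate on top, 186 mm tall in all, 0.25 to 0.85 kg. Origin at the centre of its foot, z from foot to plate, x across the plate's thickness. At the start it leans at 45 degrees on the rack, foot low, +x face down; its two y faces are free to grasp. Lumps stand 7 mm out of the -x face.
- shell_eye (a point): Centre of the rectangular opening in the hanger plate (38 mm wide along y, 40 mm tall, from 96 to 136 mm from the foot), 116 mm from the foot along the shell's z; axes as the shell's. Round it the plate is a frame 54 mm wide (y), 6 mm thick (x).
- shell_tab (a point): Middle of the grasp on the plate's solid top (136 to 186 mm from the foot, 84 mm wide, 6 mm thick), 168 mm from the foot along the shell's z; to be taken across its thickness, from above, once the shell stands upright. Axes as the shell's.
- rack: Fixed lean rack on a plywood board 200 x 110 mm: a wooden batten 32 mm wide sloping up at 45 degrees towards the rack's +x, with a 60 mm wide foot ledge, on a brick (100 mm wide, top 58 mm high). The batten is narrower than the shell, so fingers pass on both sides of it. Origin at the centre of the board's underside on the table.
- cradle: Fixed square concrete tray, 96 x 96 mm outside, 80 x 80 mm inside, rim 35 mm above the table. Origin at the centre of its underside on the table.
- cradle_floor (a point): Centre of the cradle's inner floor, 8 mm above the table.
- stand: Fixed spring weighing stand: grey column 45 x 50 mm, 220 mm tall, on a steel base plate (130 x 130 x 14 mm, centred 20 mm behind the column). Its x axis is level: the hook's bar points from the column along the stand's -x. Origin at the centre of the column's foot on the table.
- hook (a joint): Dip of the sprung hook below its unloaded height (m): 0 unloaded, at most 0.10. Slides straight down, about 10 mm per newton, lightly damped: a load let go early or pushed too far makes it bounce, and it must never move faster than 80 mm/s. It rests 22 to 86 mm down under the shell, by its unknown weight.
- hook_seat (a point): Point on top of the hook's level steel bar (10 mm thick) where the plate should sit, 85 mm from the column's axis, 40 mm from the bar's upturned tip (10 mm thick, rising 14 mm above this point). 270 mm above the table unloaded; moves with the hook. Nothing stands above the bar but a 28 mm wide collar at the column, 12 mm higher. Axes as the stand's.
- bare_shell: Bystander: another off-white shell, 50 x 50 x 115 mm, with a pouring cup on top and no hanger plate, standing. Origin at its underside.
- jug: Bystander: white plastic bottle, 84 mm across, 190 mm tall. Origin at its underside.
- bowl: Bystander: white bowl, 120 mm across, 55 mm tall. Origin at its underside.
- brush: Bystander: brush 180 mm long, lying. Origin at its underside.
- half_brick: Bystander: half brick 100 x 110 x 60 mm. Origin at its underside.
- flask_ring: Bystander: steel casting ring, 100 mm across, 60 mm tall. Origin at its underside.
- spatula: Bystander: spatula 200 mm long, lying. Origin at its underside.
Not all that is in view belongs to the job. Several things look just like the cradle: the one meant starts farthest from the robot's base.

How it is judged (in metres and radians):
On the way, in this order (a step that is already met when the one before it is completed fails the run):
1. The shell stands upright in the cradle, let go (x of shell in the frame of cradle between -0.03 and 0.03 m and y of shell in the frame of cradle between -0.03 and 0.03 m and z of shell in the frame of cradle between 0 and 0.014 m and angle between shell's own z axis and vertical below 0.1 rad and contact force between the fingers and shell below 0.1 N and linear speed of shell below 0.03 m/s), for 0.2 s.
2. The shell is lifted clear of the cradle, held by the solid top of its hanger plate (height (world z) of shell above 0.045 m and distance between the grasp point and shell_tab below 0.04 m and contact force between the fingers and shell above 1 N), for 0.2 s.
At the end, for the whole second after the job is handed in: The shell hangs by the opening of its plate on the hook's bar, between the upturned tip and the column, within 0.2 rad of upright, its foot clear of the table; the hook is dipped 12 to 96 mm and still (under 15 mm/s), the shell slower than 30 mm/s, and the robot has let go (x of shell_eye in the frame of hook_seat between -0.035 and 0.06 m and y of shell_eye in the frame of hook_seat between -0.018 and 0.018 m and z of shell_eye in the frame of hook_seat between -0.028 and -0.01 m and value of joint hook between 0.012 and 0.096 m and velocity of joint hook between -0.015 and 0.015 m/s and linear speed of shell below 0.03 m/s and angle between shell's own z axis and vertical below 0.2 rad and height (world z) of shell above 0.025 m and contact force between shell and hook above 1 N); the robot touches nothing.
It fails at once if the hook dropped or sprang back (faster than 0.08 m/s) (velocity of joint hook above 0.08 m/s or velocity of joint hook below -0.08 m/s).
It fails at once if a bystander was moved more than 30 mm (distance of any of bare_shell, jug, bowl, brush, half_brick, flask_ring, spatula from where it was at the start of the episode above 0.03 m).
It also fails if it takes over 72 s, if anything falls off the work surface, if the arm or the gripper's body presses on something with over 40 N, if the wrist force passes 120 N, or if a joint passes its speed limit or range.

## Robot

A 7-joint arm with a two-finger parallel gripper is mounted at the origin on the work surface. World frame = base frame: x ahead of the robot, y to its left, z up, the work surface at z = 0. Lengths are in m, angles in degrees, forces in N, time in s.
With the tool pointing down it reaches from about 0.425 to 0.875 m from the base axis. Payload 4.7 kg.
Tool frame: the origin (TCP) lies midway between the tips of the shut fingers; the grasp point (between the pads) lies 19 mm behind it; z points along the fingers, y is the line along which they close (so a half turn about z gives the same grasp; the last joint's range is limited). The gripper opens to 87 mm and grips with 3 to 60 N. Pads are 19 mm wide; open, the fingers measure 117 mm over their backs; the gripper's body (75 mm by 190 mm) begins 51 mm behind the grasp point.
Start: joints at [67.615, 18.392, -4.016, 83.108, 1.295, 78.541, -3.26], TCP at [0.256, -0.597, 0.223] pointing down, gripper open.
Joint ranges: [-163.93, 163.93], [-17.29, 119.83], [-79.2, 71.16], [3.27, 140.29], [-89.18, 269.18], [5.43, 117.66], [-154.24, 154.24]. Speed limits (degrees/s): [147.25, 147.25, 180, 180, 180, 180, 180].

## Interface

Orientations are given as [roll, pitch, yaw] about the fixed x, y, z axes, in that order (R = Rz(yaw) Ry(pitch) Rx(roll)).
In Python, from cell import env, viewer, boxes_of, masks_of gives the robot as it stands. The module is installed in compiled form; this text tells all that it offers.
- The arm moves only by the tool apply_moves, never from a script. Its argument "moves" is a list of rows, each a list of 7 numbers: the shift along the tool's x, y, z scaled (see below), then the turn, a rotation vector about the tool's x, y, z scaled (see below), then the opening, from 0 (shut) to 1 (fully open). A call has 1 to 20 rows; each row is the pose to reach, as a shift and turn from the pose commanded when the call began, along the tool's axes at that moment; what a row does not reach only later rows make up. The controller multiplies each number of a shift by 0.2 m and each number of a turn by 1.5 rad. A row lasts 1/10 s, in which the tool goes at most 50 mm and 8.59 degrees, less where a joint would pass 70% of its speed; a pose out of reach is approached as far as the arm can. A call with a number of a shift or a turn outside -1 to 1 is refused whole. A call with a gripper value outside its range is refused whole. The fingers move at their own pace and stop on an object; "grip_force" is the grip in N (left out, the last holds). Time passes only in rows, so rows that repeat a pose let the fingers close. It gives the time, the measured TCP pose, the force, the opening and the grip force at its end, in the units of the state.
- env.get_obs(): the state, without advancing time (a new reading comes with each control period).
- viewer.read_camera(name): name is "scene" or "top" or "wrist"; returns the picture (384x512x3 uint8, red, green, blue); there is no depth.
- viewer.get_calibration(name): a dict with "fov_y" (degrees; the focal length in pixels is half the picture's height over the tangent of half this angle, whatever the lens; pixels are square), "cx", "cy" (the principal point, pixels), "k1" (the pictures are not rectified: a ray, as slopes to the right and down, at radius r is drawn at 1 + k1 r^2 times it, then the intrinsics apply), "position" and "orientation" of the camera in the world. Camera axes: x right, y up, looking along -z (the intrinsics and any distortion apply to the point x, -y, -z); pixel columns grow to the right and rows downward; lengths in m; the calibration is good to about 2 mm. A picture is of the moment at which its call begins: read the wrist's pose just before it. get_calibration takes no time and is no camera call; for the wrist camera it gives the pose at the moment of the call.
- env.sign_off(): hands the job in; it is judged then, once.
Trained networks look in the newest picture that a camera, given by its name, has taken for a name from the list of things; names that differ only in an ending like _2 or _b are one class to them, and where a whole thing is asked for, a point or a joint stands for the part that bears it (a point fixed in the world has none). Each returns a list of dicts, best first, with "conf" (0 to 1); they miss things now and then, are a little off and sometimes report something else, mostly with a low value. They report only what shows in the picture. A call takes as long as a camera call. They do not tell look-alikes from the thing itself.
- boxes_of(camera, target): "location" ([column, row] in pixels, amid what is visible of it).
- masks_of(camera, target): "pixels" (384x512 bool, what is visible of it) and "location" ([column, row] in pixels, amid what is visible of it).
The state is a dict: "time_s": time; "qpos": joint angles; "joint_velocities": joint speeds; "effort": joint torques, N m; "tool_pos": TCP position; "tool_rot": TCP orientation; "force": force on the tool from outside, world axes, zero at the start; "wrist_torque": the same for the moment, N m; "grip_width": finger opening in m; "grasp_force": force on a finger pad.
Only numpy, scipy, OpenCV 4.12 (cv2) and the standard library are available. Lean on these libraries where they do the work, as an engineer would, in place of code of your own. Each camera call takes 0.05 s, during which the arm holds its last target. There are 200 camera calls.

## Working session

There is one attempt and no reset: what is moved stays moved. The work goes in short steps, Python scripts to look and compute and a tool call to move; the robot and the scene stay as the last step left them, time stands still between calls to the robot, and variables do not carry over. Pictures are saved under pics/ and viewed, at most 10 in all, crops included, and the job is handed in when it is done.

Besides the shell and the picture viewer there is one more tool, called after "Emit:" in YAML: its name, and indented under it one key for each argument. apply_moves: Moves the arm, as the interface text tells. Shifts and turns lie within -1 to 1; 1 stands for 0.2 m of shift or 1.5 rad of turn. Its arguments: {"type":"object","properties":{"moves":{"type":"array","items":{"type":"array","items":{"type":"number","minimum":-1,"maximum":1}}},"grip_force":{"type":"number"}},"required":["moves"]}

```bash
mkdir -p pics; cat > h.py <<'E'
import numpy as np, cv2
from scipy.spatial.transform import Rotation as R
from cell import env, viewer, boxes_of, masks_of
def cal(n):
    c=viewer.get_calibration(n); f=192/np.tan(np.radians(c["fov_y"])/2)
    K=np.array([[f,0,c["cx"]],[0,f,c["cy"]],[0,0,1.]]); D=np.array([c["k1"],0,0,0.])
    o=np.array(c["orientation"],float)
    Rm=R.from_euler('xyz',o,degrees=True).as_matrix() if o.size==3 else (R.from_quat(o).as_matrix() if o.size==4 else o)
    return K,D,Rm@np.diag([1,-1,-1]),np.array(c["position"],float)
def ray(c,uv):
    K,D,Rm,p=c; q=cv2.undistortPoints(np.array([[uv]],float),K,D)[0,0]
    d=Rm@np.array([q[0],q[1],1]); return p,d/np.linalg.norm(d)
def at_z(c,uv,z):
    p,d=ray(c,uv); return p+d*(z-p[2])/d[2]
def proj(c,P):
    K,D,Rm,p=c; r=cv2.Rodrigues(Rm.T)[0]
    return cv2.projectPoints(np.atleast_2d(np.array(P,float)),r,-Rm.T@p,K,D)[0][:,0]
def snap(n,f=None):
    im=viewer.read_camera(n)
    if f: cv2.imwrite('pics/'+f,im[:,:,::-1])
    return im
def tri(rs):
    A=sum(np.eye(3)-np.outer(d,d) for p,d in rs); b=sum((np.eye(3)-np.outer(d,d))@p for p,d in rs)
    return np.linalg.solve(A,b)
E
cat > a.py <<'E'
from h import *
np.set_printoptions(precision=4,suppress=True)
a=snap("scene");b=snap("top")
cv2.imwrite('pics/s.png',a[:,:,::-1]);cv2.imwrite('pics/t.png',b[:,:,::-1])
o=env.get_obs();print({k:np.round(v,3) for k,v in o.items()})
for n in("scene","top","wrist"):print(n,viewer.get_calibration(n))
for t in ["shell","rack","cradle","stand","hook_seat","shell_eye","shell_tab","bare_shell","jug","bowl","half_brick","flask_ring"]:
    for n in("scene","top"):
        print(t,n,[(round(x["conf"],2),np.round(x["location"],1)) for x in boxes_of(n,t)[:5]])
E
python3 a.py
```

```text
{'time_s': np.float64(0.1), 'qpos': array([67.614, 18.435, -4.018, 83.171,  1.296, 78.541, -3.262]), 'joint_velocities': array([-0.035, -0.088,  0.09 , -0.252, -0.085, -0.016,  0.   ]), 'effort': array([ -0.   , -49.257,  -0.406, -31.34 ,  -0.064,   0.039,   0.   ]), 'tool_pos': array([ 0.256, -0.597,  0.222]), 'tool_rot': array([-179.899,    0.006,   23.196]), 'force': array([ 0.231, -0.838,  0.391]), 'wrist_torque': array([ 0.036, -0.019, -0.017]), 'grasp_force': np.float64(0.0), 'grip_width': np.float64(0.087)}
scene {'fov_y': 43.16894142900386, 'cx': 261.35848333147527, 'cy': 186.89729798238668, 'k1': -0.056245041501581355, 'position': array([ 1.9873, -0.4619,  1.2439]), 'orientation': array([55.6793,  0.6744, 71.2327])}
top {'fov_y': 54.126282614848, 'cx': 260.18099870125434, 'cy': 190.4005644445343, 'k1': -0.04928727872645906, 'position': array([0.4134, 0.0083, 1.4626]), 'orientation': array([  4.5428,   0.8441, -91.4679])}
wrist {'fov_y': 70.67628033138676, 'cx': 250.06082505395796, 'cy': 192.5362221026124, 'k1': 0.017462181181779404, 'position': array([ 0.3236, -0.5673,  0.38
[... 807 characters left out ...]
hell_tab scene [(0.63, array([309.8, 192.6]))]
shell_tab top [(0.83, array([205.6, 191.3]))]
bare_shell scene [(0.63, array([245.6, 198.1])), (0.58, array([361.3, 221.1]))]
bare_shell top [(0.74, array([166.9, 146.4])), (0.3, array([368. , 227.5]))]
jug scene [(0.57, array([167.9, 258.5]))]
jug top [(0.58, array([365.2, 142.1])), (0.19, array([266.8, 149.4]))]
bowl scene [(0.81, array([336.1, 178.7])), (0.35, array([308.2, 193.1]))]
bowl top [(0.79, array([154.6, 243.6]))]
half_brick scene [(0.85, array([323.1, 240.9]))]
half_brick top [(0.61, array([214.2, 135.5]))]
flask_ring scene [(0.96, array([230.6, 269.3])), (0.56, array([339.8, 178.9]))]
flask_ring top [(0.62, array([305.2, 136.5]))]
```

```bash
python3 -c "
import cv2
a=cv2.imread('pics/s.png')[130:330,110:410];b=cv2.imread('pics/t.png')[90:290,110:410]
cv2.imwrite('pics/s2.png',cv2.resize(a,(800,533),interpolation=2));cv2.imwrite('pics/t2.png',cv2.resize(b,(800,533),interpolation=2))"
```

```text
(no output)
```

View pics/s2.png

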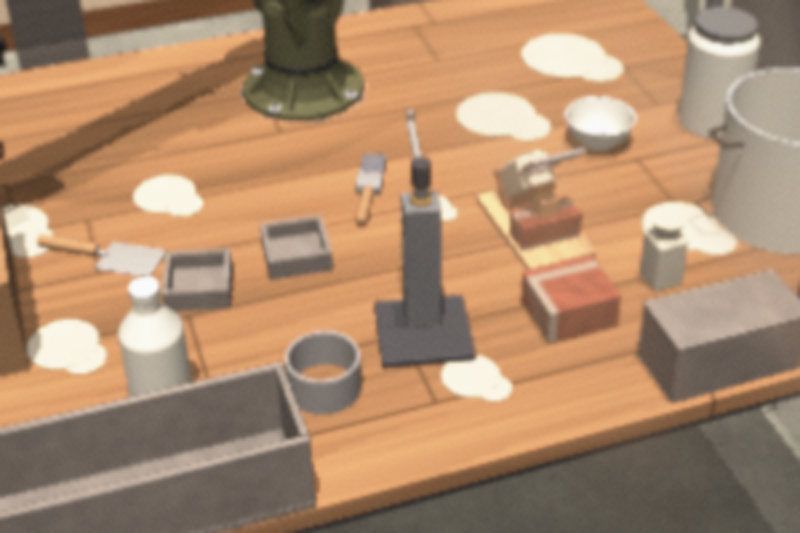

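View pics/t2.png

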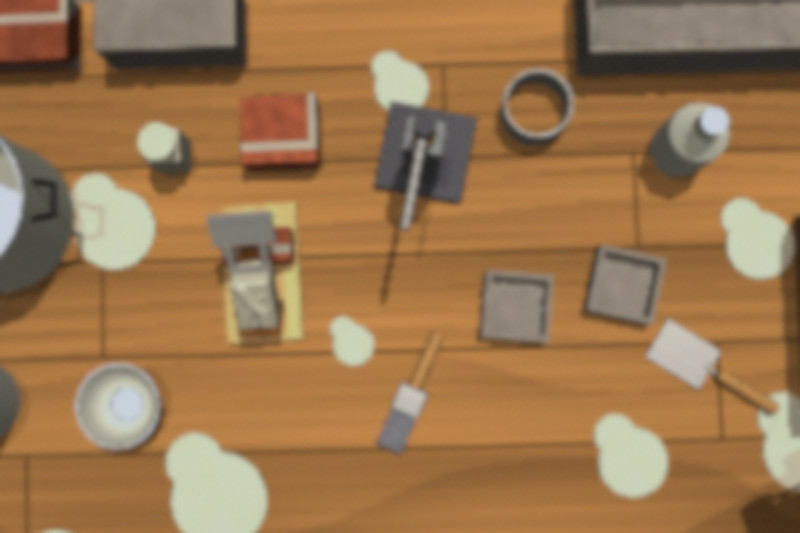

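The scene view shows the stand at about (269,200), the shell leaning on its rack at (308,195), and two trays at (184,233) and (220,221). In the top view the trays are at (303,207) and (344,197), and the shell's plate end points up, away from the robot.

```bash
cat > b.py <<'E'
from h import *
np.set_printoptions(precision=4,suppress=True)
snap("scene");snap("top")
S,T=cal("scene"),cal("top")
for uv in[(303.7,207.1),(344.2,196.8)]:
    p=at_z(T,uv,.025);print("cradle",p,np.hypot(*p[:2]),proj(S,p))
for uv in[(224,221.3),(184.8,233.2)]: print("scene cr",at_z(S,uv,.025))
def mk(n,t,k=0):
    m=masks_of(n,t); 
    return m[k] if m else None
for n,C in(("top",T),("scene",S)):
    for t,z in(("cradle",.03),("rack",.0),("shell",.1),("hook_seat",.27),("shell_tab",.15),("stand",.1)):
        for m in masks_of(n,t)[:3]:
            px=np.argwhere(m["pixels"])[:,::-1].astype(np.float32)
            r=cv2.minAreaRect(px);bx=cv2.boxPoints(r)
            print(n,t,round(m["conf"],2),len(px),np.round(m["location"],1),'rect',np.round(r[1],1),"corners@z",[at_z(C,c,z)[:2].round(3).tolist() for c in bx])
for a,b,nm in[((309.5,192.7),(205.6,191.3),"tab?"),((267,193.2),(265.9,144.6),"hook"),((308,195.3),(203.8,190.5),"shell")]:
    print(nm,tri([ray(S,a),ray(T,b)]))
# wall points of hook bar in the top view at z=.27 : column end and tip end (from enlarged picture)
f=lambda u,v:(110+u*300/800,90+v*200/533)
g=lambda u,v:(110+u*300/800,130+v*200/533)
print("bar",at_z(T,f(423,143),.265),at_z(T,f(406,225),.275))
print("tip scene/top",tri([ray(S,g(408,115)),ray(T,f(406,225))]))
print("rack board",[at_z(T,f(*p),.012) for p in[(222,206),(296,203),(301,337),(229,342)]])
print("tab top edge",[at_z(T,f(*p),.17) for p in[(209,216),(271,212)]])
print("base plate",[at_z(T,f(*p),.014) for p in[(394,103),(476,118),(460,202),(376,187)]])
print("cradle far",[at_z(T,f(*p),.035) for p in[(600,246),(664,263),(650,326),(586,312)]])
E
python3 b.py
```

```text
cradle [ 0.4597 -0.1381  0.025 ] 0.4800107447584059 [[219.3621 219.9461]]
cradle [ 0.495  -0.2945  0.025 ] 0.575969165916619 [[183.0549 233.4527]]
scene cr [ 0.4746 -0.1226  0.025 ]
scene cr [ 0.4957 -0.2877  0.025 ]
top cradle 0.77 665 [301.6 205.2] rect [26.4 25.5] corners@z [[0.426, -0.083], [0.523, -0.093], [0.513, -0.193], [0.416, -0.182]]
top cradle 0.64 624 [344.3 195.7] rect [25.2 25.5] corners@z [[0.46, -0.233], [0.555, -0.257], [0.531, -0.351], [0.437, -0.325]]
top rack 0.77 765 [213.2 195. ] rect [51.8 28.6] corners@z [[0.63, 0.29], [0.632, 0.177], [0.429, 0.171], [0.427, 0.283]]
top shell 0.8 807 [204.4 187.2] rect [44.1 24.9] corners@z [[0.604, 0.29], [0.608, 0.199], [0.446, 0.19], [0.442, 0.281]]
top hook_seat 0.74 137 [268.  140.7] rect [ 7.5 42. ] corners@z [[0.561, 0.021], [0.696, -0.001], [0.692, -0.025], [0.557, -0.003]]
top hook_seat 0.68 675 [346.3 199.7] rect [26.2 27.1] corners@z [[0.449, -0.192], [0.533, -0.211], [0.516, -0.293], [0.431, -0.273]]
top hook_seat 0.44 819 [151.6 241.9] rect [31.1 31.8] corners@z [[0.355, 0.439], [0.425, 0.366], [0.353, 0.296], [0
[... 1686 characters left out ...]
.5237 0.2245 0.116 ]
hook [ 0.6583 -0.0001  0.2563]
shell [0.5253 0.2256 0.1054]
bar [ 0.6597 -0.0077  0.265 ] [0.559  0.0155 0.275 ]
tip scene/top [0.5591 0.0166 0.2769]
rack board [array([0.6268, 0.2859, 0.012 ]), array([0.6281, 0.1771, 0.012 ]), array([0.4322, 0.1732, 0.012 ]), array([0.4276, 0.278 , 0.012 ])]
tab top edge [array([0.5908, 0.2729, 0.17  ]), array([0.5938, 0.1916, 0.17  ])]
base plate [array([0.7723, 0.03  , 0.014 ]), array([ 0.7464, -0.0898,  0.014 ]), array([ 0.6226, -0.0625,  0.014 ]), array([0.6481, 0.0594, 0.014 ])]
cradle far [array([ 0.5507, -0.2597,  0.035 ]), array([ 0.5238, -0.3503,  0.035 ]), array([ 0.4345, -0.3262,  0.035 ]), array([ 0.4569, -0.2359,  0.035 ])]
```

```bash
cat >> h.py <<'E'
def plan(wps, start=None):
    """wps: list of (pos, rpy); prints per-call scaled shift/turn, each from the one before"""
    o=env.get_obs()
    p,q=(np.array(o["tool_pos"]),R.from_euler('xyz',o["tool_rot"],degrees=True)) if start is None else (np.array(start[0]),R.from_euler('xyz',start[1],degrees=True))
    for P,E in wps:
        Q=R.from_euler('xyz',E,degrees=True)
        s=q.inv().apply(np.array(P)-p)/.2; t=(q.inv()*Q).as_rotvec()/1.5
        n=max(np.linalg.norm(s*.2)/.05,np.linalg.norm(t*1.5)/.15)
        print(np.round(np.r_[s,t],3).tolist(),"rows>=%.1f"%n); p,q=np.array(P),Q
E
python3 -c "
from h import *
plan([((.36,-.45,.38),(180,0,23.2)),((.47,-.28,.38),(180,0,35)),((.52,-.09,.38),(180,0,35)),((.56,.09,.38),(180,0,25)),((.58,.225,.38),(180,0,1.7))])"
```

```text
[0.769, -0.473, -0.787, 0.0, 0.0, -0.0] rows>=4.8
[0.84, -0.565, -0.0, 0.0, 0.0, -0.137] rows>=4.0
[0.75, -0.635, -0.0, 0.0, 0.0, 0.0] rows>=3.9
[0.68, -0.623, -0.0, 0.0, -0.0, 0.116] rows>=3.7
[0.376, -0.569, -0.0, 0.0, -0.0, 0.271] rows>=2.7
```

Emit:
apply_moves:
  moves:
    - [0.77, -0.47, -0.79, 0, 0, 0, 1]
    - [0.77, -0.47, -0.79, 0, 0, 0, 1]
    - [0.77, -0.47, -0.79, 0, 0, 0, 1]
    - [0.77, -0.47, -0.79, 0, 0, 0, 1]
    - [0.77, -0.47, -0.79, 0, 0, 0, 1]
    - [0.77, -0.47, -0.79, 0, 0, 0, 1]

```text
time_s: 2.6
tool_pos: [0.3658, -0.4468, 0.3861]
tool_rot: [179.6, -0.3, 23.7]
force: [0.6, -0.5, 0.5]
grip_width: 0.0873
grasp_force: 0.0
```

Emit:
apply_moves:
  moves:
    - [0.84, -0.565, 0, 0, 0, -0.137, 1]
    - [0.84, -0.565, 0, 0, 0, -0.137, 1]
    - [0.84, -0.565, 0, 0, 0, -0.137, 1]
    - [0.84, -0.565, 0, 0, 0, -0.137, 1]
    - [0.84, -0.565, 0, 0, 0, -0.137, 1]

```text
time_s: 3.1
tool_pos: [0.4744, -0.2728, 0.3804]
tool_rot: [-179.9, -0.2, 35.7]
force: [-0.4, 0.3, 0.3]
grip_width: 0.0872
grasp_force: 0.0
```

Emit:
apply_moves:
  moves:
    - [0.75, -0.635, 0, 0, 0, 0, 1]
    - [0.75, -0.635, 0, 0, 0, 0, 1]
    - [0.75, -0.635, 0, 0, 0, 0, 1]
    - [0.75, -0.635, 0, 0, 0, 0, 1]
    - [0.75, -0.635, 0, 0, 0, 0, 1]

```text
time_s: 3.6
tool_pos: [0.5216, -0.0824, 0.3806]
tool_rot: [-179.9, -0.1, 35.7]
force: [0.1, 1.1, 0.0]
grip_width: 0.0873
grasp_force: 0.0
```

Emit:
apply_moves:
  moves:
    - [0.68, -0.62, 0, 0, 0, 0.116, 1]
    - [0.68, -0.62, 0, 0, 0, 0.116, 1]
    - [0.68, -0.62, 0, 0, 0, 0.116, 1]
    - [0.68, -0.62, 0, 0, 0, 0.116, 1]
    - [0.68, -0.62, 0, 0, 0, 0.116, 1]

```text
time_s: 4.1
tool_pos: [0.5605, 0.0955, 0.3797]
tool_rot: [-179.8, -0.0, 25.6]
force: [0.1, 0.6, -0.3]
grip_width: 0.0871
grasp_force: 0.0
```

Emit:
apply_moves:
  moves:
    - [0.376, -0.57, 0, 0, 0, 0.27, 1]
    - [0.376, -0.57, 0, 0, 0, 0.27, 1]
    - [0.376, -0.57, 0, 0, 0, 0.27, 1]
    - [0.376, -0.57, 0, 0, 0, 0.27, 1]
    - [0.376, -0.57, 0, 0, 0, 0.27, 1]
    - [0.376, -0.57, 0, 0, 0, 0.27, 1]

```text
time_s: 4.7
tool_pos: [0.5818, 0.2217, 0.38]
tool_rot: [179.9, 0.0, 1.7]
force: [0.1, -0.2, -0.7]
grip_width: 0.087
grasp_force: 0.0
```

```bash
python3 -c "
from h import *
o=env.get_obs();print(o['time_s'],o['tool_pos'],o['tool_rot'],o['qpos'].round(1))
C=cal('wrist')
a=snap('wrist');cv2.imwrite('pics/w1.png',cv2.resize(a,(800,600),interpolation=2)[:,:,::-1])
np.savez('w1.npz',*C)
for t in ['shell','shell_eye','shell_tab','rack']: print(t,[(round(x['conf'],2),np.round(x['location'],1)) for x in boxes_of('wrist',t)[:3]])
"
```

```text
4.7 [0.58179944 0.22165056 0.38004072] [1.79896876e+02 1.62306846e-02 1.66879634e+00] [   6.    17.5  -39.4   70.    11.2   96.2 -119.2]
shell [(0.65, array([242.3, 189.3]))]
shell_eye [(0.56, array([240.7, 188. ])), (0.32, array([165.5,  79.5]))]
shell_tab [(0.95, array([239., 187.]))]
rack [(0.86, array([248.8, 156.4]))]
```

View pics/w1.png

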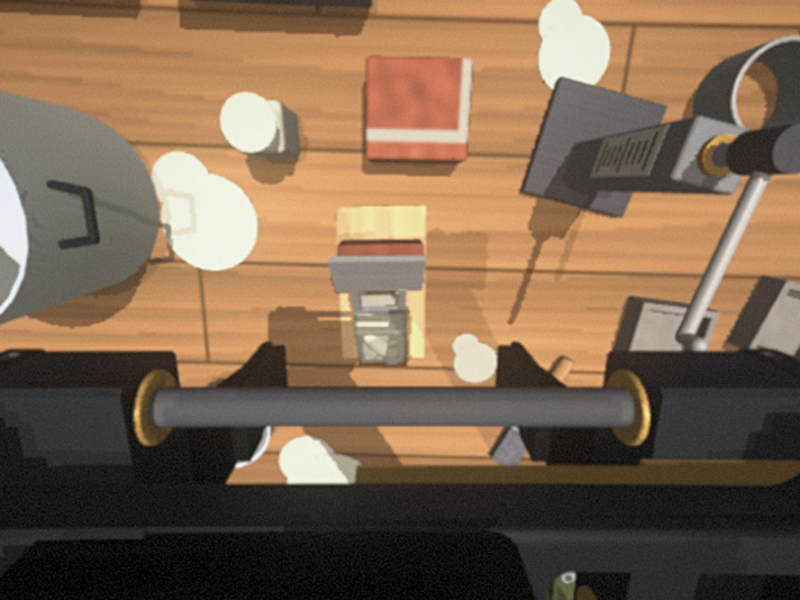

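Wrist view: the shell's plate tab is the grey quad (329,258)–(424,290), its block runs down to about (382,363), the foot is toward the robot, and the stand and hook are at right.

```bash
cat > fit.py <<'E'
from h import *
from scipy.optimize import least_squares
np.set_printoptions(precision=4,suppress=True)
z=np.load('w1.npz');C=[z[f'arr_{i}'] for i in range(4)];T=cal("top")
k=1/1.5625
L=np.array([[-3,42,186],[-3,-42,186],[-3,42,136],[-3,-42,136],[-25,28,0],[-25,-28,0]])/1e3
uv=np.array([(329.5,258),(424,257),(331,290),(422,289),(357,362),(407,363)])*k-.2
LT=np.array([[-3,42,186],[-3,-42,186]])/1e3
uvT=np.array([(110+209*.375,90+214*.375),(110+271*.375,90+211*.375)])
def pose(v):
    Rm=R.from_euler('z',v[3])*R.from_euler('y',v[4]); return Rm,v[:3]
def res(v):
    Rm,p=pose(v); return np.r_[(proj(C,Rm.apply(L)+p)-uv).ravel(),(proj(T,Rm.apply(LT)+p)-uvT).ravel(),(v[4]-np.pi/4)*100]
s=least_squares(res,[.47,.225,.05,.03,np.pi/4],loss='soft_l1');print(s.x,np.degrees(s.x[3:]),res(s.x).round(1))
E
python3 fit.py
```

```text
[0.4628 0.2301 0.0483 0.0341 0.7908] [ 1.9531 45.3117] [-1.   0.4  1.   0.7  2.4 -0.7 -0.1 -0.4  0.8  0.3 -1.8 -0.5 -1.7  0.2
 -0.7 -0.1  0.5]
```

```bash
python3 -c "
from h import *
E=(180,-5,1.95)
plan([((.497,.2315,.30),E),((.5087,.2318,.073),E)])
plan([((.5087,.2318,.185),E),((.5087,.2318,.073),E)],start=((.497,.2315,.30),E))"
```

```text
[-0.421, -0.057, 0.403, 0.001, 0.058, -0.003] rows>=2.3
[-0.041, 0.0, 1.136, 0.0, 0.0, 0.0] rows>=4.5
[0.008, 0.0, 0.578, 0.0, 0.0, 0.0] rows>=2.3
[-0.049, -0.0, 0.558, 0.0, 0.0, 0.0] rows>=2.2
```

Emit:
apply_moves:
  moves:
    - [-0.421, -0.057, 0.2, 0, 0.058, -0.003, 1]
    - [-0.421, -0.057, 0.403, 0, 0.058, -0.003, 1]
    - [-0.421, -0.057, 0.403, 0, 0.058, -0.003, 1]
    - [-0.421, -0.057, 0.403, 0, 0.058, -0.003, 1]
    - [-0.421, -0.057, 0.403, 0, 0.058, -0.003, 1]

```text
time_s: 5.45
tool_pos: [0.4975, 0.2324, 0.3012]
tool_rot: [180.0, -5.1, 2.0]
force: [-0.1, 1.0, 0.6]
grip_width: 0.0869
grasp_force: 0.0
```

Emit:
apply_moves:
  moves:
    - [-0.01, 0, 0.15, 0, 0, 0, 1]
    - [-0.01, 0, 0.3, 0, 0, 0, 1]
    - [-0.02, 0, 0.45, 0, 0, 0, 1]
    - [-0.03, 0, 0.58, 0, 0, 0, 1]
    - [-0.03, 0, 0.58, 0, 0, 0, 1]

```text
time_s: 5.95
tool_pos: [0.5006, 0.232, 0.1819]
tool_rot: [180.0, -4.8, 2.0]
force: [-0.2, -0.4, -0.1]
grip_width: 0.0872
grasp_force: 0.0
```

```bash
python3 -c "
from h import *
a=snap('wrist');cv2.imwrite('pics/w2.png',a[:,:,::-1])
plan([((.5087,.2318,.073),(180,-5,1.95))])"
```

```text
[-0.012, 0.006, 0.556, -0.0, 0.001, 0.0] rows>=2.2
```

View pics/w2.png

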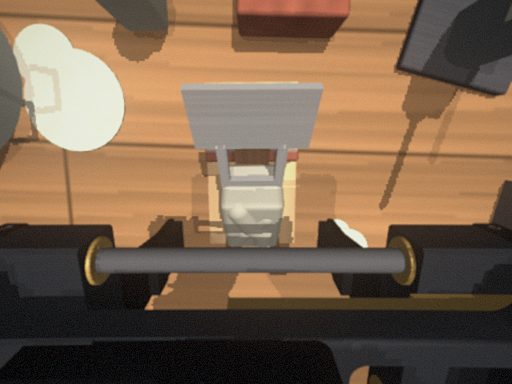

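The shell (column 252) sits midway between the fingers (183 and 318), so I go down and grip.

Emit:
apply_moves:
  moves:
    - [0, 0.006, 0.15, 0, 0, 0, 1]
    - [0, 0.006, 0.3, 0, 0, 0, 1]
    - [-0.01, 0.006, 0.42, 0, 0, 0, 1]
    - [-0.012, 0.006, 0.5, 0, 0, 0, 1]
    - [-0.012, 0.006, 0.556, 0, 0, 0, 1]
    - [-0.012, 0.006, 0.556, 0, 0, 0, 1]
    - [-0.012, 0.006, 0.556, 0, 0, 0, 0.2]
    - [-0.012, 0.006, 0.556, 0, 0, 0, 0.2]
    - [-0.012, 0.006, 0.556, 0, 0, 0, 0.2]
    - [-0.012, 0.006, 0.556, 0, 0, 0, 0.2]
    - [-0.012, 0.006, 0.556, 0, 0, 0, 0.2]
    - [-0.012, 0.006, 0.556, 0, 0, 0, 0.2]
  grip_force: 35

```text
time_s: 7.2
tool_pos: [0.5081, 0.2308, 0.0733]
tool_rot: [179.9, -5.0, 2.0]
force: [-1.4, -4.5, 5.4]
grip_width: 0.056
grasp_force: 35.0
```

```bash
python3 -c "
from h import *
E=(180,-5,2)
cr=np.array([.4915,-.293,.008]);a=np.radians(-15)
t=cr+[.0146*np.cos(a),.0146*np.sin(a),.062-.0122];print(t)
plan([((.505,.23,.25),E),((.505,.13,.38),E),((.50,-.05,.38),E),((.49,-.2,.38),(180,-5,-7)),((t[0]-.01,t[1],.34),(180,-25,-15)),((*t[:2],.25),(180,-50,-15)),((*t[:2],t[2]+.03),(180,-50,-15)),((*t[:2],t[2]),(180,-50,-15))])"
```

```text
[ 0.50560252 -0.29677876  0.0578    ]
[0.061, 0.006, -0.882, 0.002, 0.0, 0.0] rows>=3.5
[0.039, 0.5, -0.649, 0.0, 0.0, 0.0] rows>=3.3
[-0.056, 0.899, -0.005, 0.0, 0.0, 0.0] rows>=3.6
[-0.076, 0.748, -0.007, -0.009, -0.0, 0.104] rows>=3.0
[0.069, 0.477, 0.207, -0.024, 0.232, 0.09] rows>=2.5
[-0.146, -0.013, 0.428, -0.0, 0.291, 0.0] rows>=2.9
[-0.621, -0.0, 0.521, 0.0, 0.0, 0.0] rows>=3.2
[-0.115, -0.0, 0.096, 0.0, 0.0, 0.0] rows>=0.6
```

Emit:
apply_moves:
  moves:
    - [0.005, 0, -0.08, 0, 0, 0, 0.2]
    - [0.02, 0, -0.25, 0, 0, 0, 0.2]
    - [0.04, 0, -0.45, 0, 0, 0, 0.2]
    - [0.05, 0.006, -0.65, 0, 0, 0, 0.2]
    - [0.06, 0.006, -0.8, 0, 0, 0, 0.2]
    - [0.06, 0.006, -0.88, 0, 0, 0, 0.2]

```text
time_s: 7.8
tool_pos: [0.5044, 0.2322, 0.2519]
tool_rot: [-179.9, -5.1, 2.1]
force: [0.2, 0.4, -7.8]
grip_width: 0.0561
grasp_force: 35.0
```

Emit:
apply_moves:
  moves:
    - [0.01, 0.1, -0.2, 0, 0, 0, 0.2]
    - [0.02, 0.25, -0.4, 0, 0, 0, 0.2]
    - [0.04, 0.4, -0.6, 0, 0, 0, 0.2]
    - [0.04, 0.5, -0.65, 0, 0, 0, 0.2]
    - [0.04, 0.5, -0.65, 0, 0, 0, 0.2]

```text
time_s: 8.3
tool_pos: [0.5054, 0.1274, 0.3812]
tool_rot: [179.9, -5.1, 1.7]
force: [0.2, -0.6, -9.1]
grip_width: 0.0557
grasp_force: 35.0
```

Emit:
apply_moves:
  moves:
    - [-0.01, 0.15, 0, 0, 0, 0, 0.2]
    - [-0.02, 0.35, 0, 0, 0, 0, 0.2]
    - [-0.04, 0.55, 0, 0, 0, 0, 0.2]
    - [-0.056, 0.75, 0, 0, 0, 0, 0.2]
    - [-0.056, 0.9, 0, 0, 0, 0, 0.2]

```text
time_s: 8.8
tool_pos: [0.4986, -0.051, 0.3768]
tool_rot: [-180.0, -4.8, 2.0]
force: [0.2, -0.3, -7.9]
grip_width: 0.0561
grasp_force: 35.0
```

Emit:
apply_moves:
  moves:
    - [-0.02, 0.15, 0, 0, 0, 0.02, 0.2]
    - [-0.04, 0.35, 0, 0, 0, 0.05, 0.2]
    - [-0.06, 0.55, 0, 0, 0, 0.08, 0.2]
    - [-0.076, 0.7, -0.007, -0.009, 0, 0.104, 0.2]
    - [-0.076, 0.748, -0.007, -0.009, 0, 0.104, 0.2]

```text
time_s: 9.3
tool_pos: [0.4889, -0.2028, 0.3772]
tool_rot: [180.0, -4.8, -7.2]
force: [-0.2, -0.4, -8.6]
grip_width: 0.0558
grasp_force: 35.0
```

Emit:
apply_moves:
  moves:
    - [0.01, 0.1, 0.03, -0.005, 0.05, 0.02, 0.2]
    - [0.03, 0.2, 0.08, -0.01, 0.1, 0.04, 0.2]
    - [0.05, 0.33, 0.15, -0.018, 0.17, 0.07, 0.2]
    - [0.069, 0.43, 0.2, -0.024, 0.22, 0.09, 0.2]
    - [0.069, 0.477, 0.207, -0.024, 0.232, 0.09, 0.2]
    - [0.069, 0.477, 0.207, -0.024, 0.232, 0.09, 0.2]

```text
time_s: 9.9
tool_pos: [0.4947, -0.296, 0.3372]
tool_rot: [-179.9, -24.7, -14.9]
force: [0.4, 0.9, -7.0]
grip_width: 0.056
grasp_force: 35.0
```

Emit:
apply_moves:
  moves:
    - [-0.02, 0, 0.06, 0, 0.04, 0, 0.2]
    - [-0.05, 0, 0.15, 0, 0.1, 0, 0.2]
    - [-0.09, 0, 0.25, 0, 0.17, 0, 0.2]
    - [-0.12, -0.01, 0.36, 0, 0.24, 0, 0.2]
    - [-0.146, -0.013, 0.428, 0, 0.291, 0, 0.2]
    - [-0.146, -0.013, 0.428, 0, 0.291, 0, 0.2]
    - [-0.146, -0.013, 0.428, 0, 0.291, 0, 0.2]

```text
time_s: 10.6
tool_pos: [0.5094, -0.2962, 0.2443]
tool_rot: [-179.7, -49.7, -14.7]
force: [0.2, 1.6, -7.9]
grip_width: 0.0555
grasp_force: 35.0
```

```bash
python3 -c "
from h import *
o=env.get_obs();print(o['time_s'],o['tool_pos'],o['tool_rot'],o['force'],o['qpos'].round(1))
a=snap('top');b=snap('scene')
c=np.hstack([cv2.resize(a[120:260,280:420],(400,400),interpolation=2),cv2.resize(b[140:280,120:260],(400,400),interpolation=2)])
cv2.imwrite('pics/c.png',c[:,:,::-1])
"
```

```text
10.6 [ 0.50938541 -0.29615114  0.24434318] [-179.70436394  -49.67769018  -14.74704836] [ 0.16729375  1.58913497 -7.91649633] [ 50.3 -17.1  -9.6 131.6 -52.5  28.2 -25.5]
```

View pics/c.png

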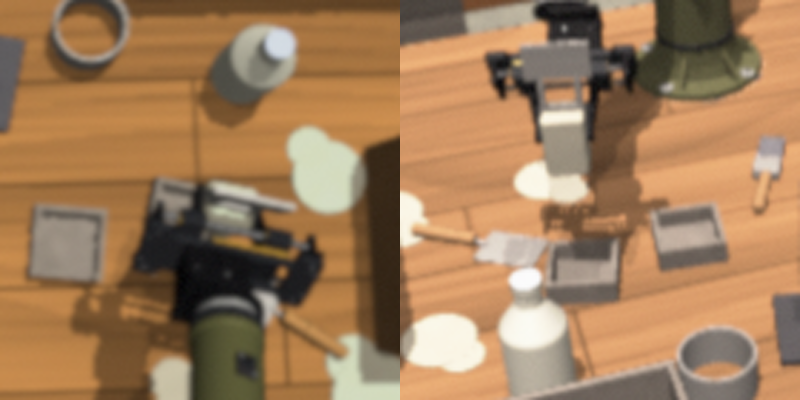

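The scene crop shows the shell upright above the far tray, with the tool tilted in from the robot side. The load is about 8 N, so the hook should dip roughly 80 mm. Joint 2 is near its limit, so I go down a little and check.

Emit:
apply_moves:
  moves:
    - [-0.06, 0, 0.05, 0, 0, 0, 0.2]
    - [-0.12, 0, 0.1, 0, 0, 0, 0.2]
    - [-0.19, 0, 0.16, 0, 0, 0, 0.2]
    - [-0.25, 0, 0.21, 0, 0, 0, 0.2]
    - [-0.25, 0, 0.21, 0, 0, 0, 0.2]

```text
time_s: 11.2
tool_pos: [0.5098, -0.2979, 0.1804]
tool_rot: [-179.8, -49.8, -14.8]
force: [-0.0, -0.0, -8.1]
grip_width: 0.0558
grasp_force: 35.0
```

```bash
python3 -c "
from h import *
o=env.get_obs();print(o['tool_pos'],o['tool_rot'],o['qpos'].round(1))
plan([((.5056,-.2968,.0878),(180,-50,-15))])"
```

```text
[ 0.50981494 -0.29787934  0.18043235] [-179.77578148  -49.80895395  -14.82717221] [ 43.9 -11.7  -4.4 136.  -67.4  21.2  -8.1]
[-0.368, 0.001, 0.282, -0.004, 0.002, 0.001] rows>=1.9
```

Emit:
apply_moves:
  moves:
    - [-0.06, 0, 0.06, 0, 0, 0, 0.2]
    - [-0.12, 0, 0.11, 0, 0, 0, 0.2]
    - [-0.18, 0, 0.16, 0, 0, 0, 0.2]
    - [-0.22, 0, 0.2, 0, 0, 0, 0.2]
    - [-0.22, 0, 0.2, 0, 0, 0, 0.2]

```text
time_s: 11.7
tool_pos: [0.5116, -0.3031, 0.1296]
tool_rot: [179.9, -50.1, -14.9]
force: [-0.3, -0.7, -6.6]
grip_width: 0.0557
grasp_force: 35.0
```

```bash
python3 -c "
from h import *
o=env.get_obs();print(o['tool_pos'],o['tool_rot'],o['qpos'].round(1))
plan([((.508,-.2968,.0728),(180,-50,-15)),((.508,-.2968,.0593),(180,-50,-15))])
T=cal('top');S=cal('scene');a=snap('top');b=snap('scene')
for n,C in(('top',T),('scene',S)):
  for t in('cradle','shell_tab'):
    print(n,t,[(round(x['conf'],2),np.round(x['location'],1),at_z(C,x['location'],.03 if t=='cradle' else .2)[:2].round(3)) for x in boxes_of(n,t)[:3]])"
```

```text
[ 0.51160239 -0.30307574  0.1296133 ] [179.88141745 -50.06136471 -14.89106355] [ 18.9  -6.9  19.9 139.1 -88.7  16.3  16.3]
[-0.234, -0.026, 0.163, 0.0, -0.001, 0.001] rows>=1.1
[-0.052, -0.0, 0.043, 0.0, 0.0, 0.0] rows>=0.3
top cradle [(0.61, array([301.8, 205.5]), array([ 0.466, -0.131])), (0.48, array([337.4, 188.3]), array([ 0.528, -0.269]))]
top shell_tab [(0.86, array([356.9, 194.2]), array([ 0.493, -0.301]))]
scene cradle [(0.69, array([267.6, 244.7]), array([ 0.674, -0.006])), (0.61, array([222.8, 222.7]), array([ 0.488, -0.131])), (0.57, array([185.1, 235.1]), array([ 0.514, -0.29 ]))]
scene shell_tab [(0.93, array([180.3, 202.3]), array([ 0.53 , -0.293])), (0.31, array([308.3, 210.4]), array([0.732, 0.128]))]
```

```bash
cat > turn.py <<'E'
from h import *
import sys
o=env.get_obs();print(o['time_s'],o['tool_pos'].round(4),o['tool_rot'].round(1),o['qpos'].round(1),o['force'].round(1))
def up(al,z,c=(.4915,-.293)):
    a=np.radians(al); return ((c[0]+.0146*np.cos(a),c[1]+.0146*np.sin(a),z),(180,-50,al))
if __name__=="__main__":
    plan([up(*map(float,s.split(','))) if s.count(',')==1 else up(*map(float,s.split(',')[:2]),c=list(map(float,s.split(',')[2:]))) for s in sys.argv[1:]])
E
python3 turn.py -15,.26 -40,.3 -75,.3 -105,.3
```

```text
12.0 [ 0.5118 -0.3005  0.1291] [179.9 -50.  -14.7] [ 19.3  -7.   19.4 139.2 -88.8  16.4  16.3] [ 0.7  0.6 -7. ]
[0.48, -0.01, -0.447, -0.002, -0.0, 0.002] rows>=2.6
[0.149, 0.031, -0.134, -0.223, -0.0, 0.187] rows>=2.9
[-0.008, 0.042, -0.01, -0.312, -0.0, 0.262] rows>=4.1
[-0.006, 0.037, -0.007, -0.267, -0.0, 0.224] rows>=3.5
```

Emit:
apply_moves:
  moves:
    - [0.1, 0, -0.09, 0, 0, 0, 0.2]
    - [0.2, 0, -0.18, 0, 0, 0, 0.2]
    - [0.3, 0, -0.28, 0, 0, 0, 0.2]
    - [0.4, -0.01, -0.38, 0, 0, 0, 0.2]
    - [0.48, -0.01, -0.447, 0, 0, 0, 0.2]
    - [0.48, -0.01, -0.447, 0, 0, 0, 0.2]

```text
time_s: 12.6
tool_pos: [0.5103, -0.3046, 0.2582]
tool_rot: [180.0, -49.9, -14.8]
force: [0.7, -1.4, -7.7]
grip_width: 0.0556
grasp_force: 35.0
```

Emit:
apply_moves:
  moves:
    - [0.03, 0.01, -0.03, -0.05, 0, 0.04, 0.2]
    - [0.06, 0.01, -0.05, -0.1, 0, 0.08, 0.2]
    - [0.09, 0.02, -0.08, -0.15, 0, 0.13, 0.2]
    - [0.12, 0.03, -0.11, -0.2, 0, 0.17, 0.2]
    - [0.149, 0.031, -0.134, -0.223, 0, 0.187, 0.2]
    - [0.149, 0.031, -0.134, -0.223, 0, 0.187, 0.2]

```text
time_s: 13.2
tool_pos: [0.5178, -0.3135, 0.2579]
tool_rot: [-179.9, -45.6, -32.3]
force: [-0.2, -0.6, -8.3]
grip_width: 0.0557
grasp_force: 35.0
```

```bash
python3 turn.py -75,.3 -105,.3
```

```text
13.2 [ 0.5178 -0.3135  0.2579] [-179.9  -45.6  -32.3] [  28.2  -17.2   -1.8  127.8    9.1   24.3 -102.8] [-0.2 -0.6 -8.3]
[0.072, 0.033, -0.228, -0.369, 0.049, 0.334] rows>=5.0
[-0.006, 0.037, -0.007, -0.267, -0.0, 0.224] rows>=3.5
```

```bash
python3 -c "
from turn import *
plan([up(-75,.25),up(-105,.25)],start=up(-40,.3))"
```

```text
13.2 [ 0.5178 -0.3135  0.2579] [-179.9  -45.6  -32.3] [  28.2  -17.2   -1.8  127.8    9.1   24.3 -102.8] [-0.2 -0.6 -8.3]
[-0.2, 0.042, 0.151, -0.312, -0.0, 0.262] rows>=4.1
[-0.006, 0.037, -0.007, -0.267, -0.0, 0.224] rows>=3.5
```

Emit:
apply_moves:
  moves:
    - [-0.05, 0.01, 0.03, -0.07, 0, 0.06, 0.2]
    - [-0.1, 0.02, 0.07, -0.14, 0, 0.12, 0.2]
    - [-0.14, 0.03, 0.1, -0.2, 0, 0.17, 0.2]
    - [-0.17, 0.035, 0.13, -0.26, 0, 0.22, 0.2]
    - [-0.2, 0.042, 0.151, -0.312, 0, 0.262, 0.2]
    - [-0.2, 0.042, 0.151, -0.312, 0, 0.262, 0.2]
    - [-0.2, 0.042, 0.151, -0.312, 0, 0.262, 0.2]
    - [-0.2, 0.042, 0.151, -0.312, 0, 0.262, 0.2]

```text
time_s: 14.0
tool_pos: [0.5096, -0.333, 0.2217]
tool_rot: [176.8, -43.9, -62.0]
force: [-0.7, -0.1, -7.5]
grip_width: 0.0558
grasp_force: 35.0
```

Emit:
apply_moves:
  moves:
    - [0, 0.01, 0, -0.07, 0, 0.06, 0.2]
    - [0, 0.02, 0, -0.14, 0, 0.12, 0.2]
    - [0, 0.03, 0, -0.2, 0, 0.17, 0.2]
    - [-0.006, 0.037, -0.007, -0.267, 0, 0.224, 0.2]
    - [-0.006, 0.037, -0.007, -0.267, 0, 0.224, 0.2]
    - [-0.006, 0.037, -0.007, -0.267, 0, 0.224, 0.2]
    - [-0.006, 0.037, -0.007, -0.267, 0, 0.224, 0.2]

```text
time_s: 14.7
tool_pos: [0.4233, -0.3996, 0.3007]
tool_rot: [174.0, -39.0, -83.2]
force: [0.4, -0.1, -8.4]
grip_width: 0.0558
grasp_force: 35.0
```

```bash
python3 turn.py -105,.088 -105,.0598
```

```text
14.7 [ 0.4233 -0.3996  0.3007] [174.  -39.  -83.2] [ 110.6  -17.3  -79.2  106.7   20.7   59.4 -154.2] [ 0.4 -0.1 -8.4]
[-0.996, -0.432, 0.52, -0.109, 0.117, 0.188] rows>=4.8
[-0.108, -0.0, 0.091, 0.0, 0.0, 0.0] rows>=0.6
```

```bash
python3 turn.py -60,.32,.51,-.25 -25,.32,.56,-.2 10,.32,.57,-.2 45,.32,.56,-.2 75,.32,.54,-.22; python3 -c "
from h import *
b=snap('scene');a=snap('top')
print(at_z(cal('scene'),(118,268),0),[at_z(cal('top'),(u,v),0) for u,v in((400,135),(410,195))])
cv2.imwrite('pics/tt.png',cv2.resize(a[60:320,330:512],(560,800))[:600,:,::-1])
m=masks_of('top','jug');print(m[0]['conf'],at_z(cal('top'),m[0]['location'],.1)) if m else 0"
```

```text
14.7 [ 0.4233 -0.3996  0.3007] [174.  -39.  -83.2] [ 110.6  -17.3  -79.2  106.7   20.7   59.4 -154.2] [ 0.4 -0.1 -8.4]
[-0.425, -0.496, -0.523, 0.259, 0.137, -0.186] rows>=3.5
[-0.067, -0.383, -0.08, 0.312, 0.0, -0.262] rows>=4.1
[0.021, -0.063, 0.025, 0.312, 0.0, -0.262] rows>=4.1
[-0.04, -0.051, -0.048, 0.312, 0.0, -0.262] rows>=4.1
[-0.097, -0.036, -0.116, 0.267, 0.0, -0.224] rows>=3.5
[ 0.58098854 -0.55821672  0.        ] [array([ 0.73538802, -0.53249485,  0.        ]), array([ 0.49644029, -0.55819395,  0.        ])]
0.62 [ 0.68302757 -0.01059012  0.1       ]
```

View pics/tt.png

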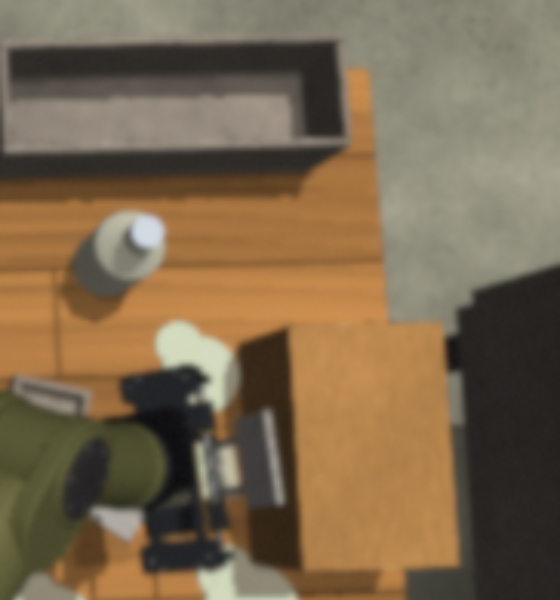

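The top crop shows the shell held out toward the tall brown box at right (wall at y ≈ −0.555, about 0.14 m high). Joint 7 is at its limit, so I turn back and come in from the other side (azimuth +75).

Emit:
apply_moves:
  moves:
    - [-0.1, -0.12, -0.13, 0.06, 0.03, -0.04, 0.2]
    - [-0.2, -0.25, -0.26, 0.13, 0.06, -0.09, 0.2]
    - [-0.3, -0.37, -0.39, 0.19, 0.1, -0.14, 0.2]
    - [-0.425, -0.496, -0.523, 0.259, 0.137, -0.186, 0.2]
    - [-0.425, -0.496, -0.523, 0.259, 0.137, -0.186, 0.2]
    - [-0.425, -0.496, -0.523, 0.259, 0.137, -0.186, 0.2]
    - [-0.425, -0.496, -0.523, 0.259, 0.137, -0.186, 0.2]
    - [-0.425, -0.496, -0.523, 0.259, 0.137, -0.186, 0.2]

```text
time_s: 15.65
tool_pos: [0.5315, -0.2766, 0.3261]
tool_rot: [179.0, -47.7, -57.8]
force: [-0.4, -0.4, -7.4]
grip_width: 0.0559
grasp_force: 35.0
```

```bash
python3 turn.py -25,.32,.56,-.2 10,.32,.57,-.2
```

```text
15.65 [ 0.5315 -0.2766  0.3261] [179.  -47.7 -57.8] [  60.2  -17.2  -47.9  116.2   30.7   46.  -154.2] [-0.4 -0.4 -7.4]
[-0.148, -0.362, -0.124, 0.299, 0.028, -0.251] rows>=3.9
[0.021, -0.063, 0.025, 0.312, 0.0, -0.262] rows>=4.1
```

Emit:
apply_moves:
  moves:
    - [-0.04, -0.09, -0.03, 0.07, 0.01, -0.06, 0.2]
    - [-0.07, -0.18, -0.06, 0.15, 0.015, -0.12, 0.2]
    - [-0.11, -0.27, -0.09, 0.22, 0.02, -0.19, 0.2]
    - [-0.148, -0.362, -0.124, 0.299, 0.028, -0.251, 0.2]
    - [-0.148, -0.362, -0.124, 0.299, 0.028, -0.251, 0.2]
    - [-0.148, -0.362, -0.124, 0.299, 0.028, -0.251, 0.2]
    - [-0.148, -0.362, -0.124, 0.299, 0.028, -0.251, 0.2]

```text
time_s: 16.35
tool_pos: [0.5932, -0.2109, 0.307]
tool_rot: [179.5, -49.1, -25.0]
force: [0.1, 0.4, -9.8]
grip_width: 0.0564
grasp_force: 35.0
```

Emit:
apply_moves:
  moves:
    - [0, -0.02, 0, 0.07, 0, -0.06, 0.2]
    - [0.01, -0.03, 0.01, 0.15, 0, -0.12, 0.2]
    - [0.015, -0.05, 0.015, 0.22, 0, -0.19, 0.2]
    - [0.02, -0.06, 0.02, 0.312, 0, -0.262, 0.2]
    - [0.02, -0.06, 0.02, 0.312, 0, -0.262, 0.2]
    - [0.02, -0.06, 0.02, 0.312, 0, -0.262, 0.2]

```text
time_s: 16.95
tool_pos: [0.6014, -0.2058, 0.3067]
tool_rot: [-179.8, -48.6, 5.1]
force: [-0.0, -0.4, -9.8]
grip_width: 0.056
grasp_force: 35.0
```

```bash
python3 turn.py 45,.32,.56,-.2 75,.32,.54,-.22 75,.22
```

```text
16.95 [ 0.6014 -0.2058  0.3067] [-179.8  -48.6    5.1] [ -3.8 -14.8  30.8 119.8 -31.8  35.  -35.7] [-0.  -0.4 -9.8]
[-0.048, -0.094, -0.154, 0.349, 0.015, -0.303] rows>=4.6
[-0.097, -0.036, -0.116, 0.267, 0.0, -0.224] rows>=3.5
[-0.65, -0.14, 0.003, 0.0, 0.0, 0.0] rows>=2.7
```

Emit:
apply_moves:
  moves:
    - [-0.01, -0.02, -0.03, 0.07, 0, -0.06, 0.2]
    - [-0.02, -0.04, -0.06, 0.15, 0, -0.12, 0.2]
    - [-0.03, -0.07, -0.1, 0.23, 0.01, -0.19, 0.2]
    - [-0.04, -0.08, -0.13, 0.3, 0.015, -0.26, 0.2]
    - [-0.048, -0.094, -0.154, 0.349, 0.015, -0.303, 0.2]
    - [-0.048, -0.094, -0.154, 0.349, 0.015, -0.303, 0.2]
    - [-0.048, -0.094, -0.154, 0.349, 0.015, -0.303, 0.2]

```text
time_s: 17.65
tool_pos: [0.5715, -0.1905, 0.319]
tool_rot: [-180.0, -49.8, 44.5]
force: [0.0, -0.2, -7.7]
grip_width: 0.056
grasp_force: 35.0
```

```bash
python3 turn.py 75,.30,.52,-.25 75,.22
```

```text
17.65 [ 0.5715 -0.1905  0.319 ] [-180.   -49.8   44.5] [ -9.9   8.1  58.4 103.6 -57.4  82.3  16.8] [ 0.  -0.2 -7.7]
[-0.285, -0.005, -0.19, 0.271, 0.002, -0.229] rows>=3.5
[-0.464, -0.082, 0.07, 0.0, 0.0, 0.0] rows>=1.9
```

```bash
python3 turn.py 62,.28,.51,-.26 62,.15 
```

```text
17.65 [ 0.5715 -0.1905  0.319 ] [-180.   -49.8   44.5] [ -9.9   8.1  58.4 103.6 -57.4  82.3  16.8] [ 0.  -0.2 -7.7]
[-0.403, 0.01, -0.175, 0.156, 0.002, -0.131] rows>=2.0
[-0.619, -0.004, 0.273, 0.0, 0.0, 0.0] rows>=2.7
```

Emit:
apply_moves:
  moves:
    - [-0.1, 0, -0.04, 0.04, 0, -0.03, 0.2]
    - [-0.2, 0, -0.08, 0.08, 0, -0.07, 0.2]
    - [-0.3, 0.01, -0.13, 0.12, 0, -0.1, 0.2]
    - [-0.403, 0.01, -0.175, 0.156, 0, -0.131, 0.2]
    - [-0.403, 0.01, -0.175, 0.156, 0, -0.131, 0.2]

```text
time_s: 18.15
tool_pos: [0.5164, -0.2482, 0.2797]
tool_rot: [-180.0, -49.8, 61.9]
force: [0.6, 0.2, -8.5]
grip_width: 0.0556
grasp_force: 35.0
```

Emit:
apply_moves:
  moves:
    - [-0.15, 0, 0.06, 0, 0, 0, 0.2]
    - [-0.3, 0, 0.13, 0, 0, 0, 0.2]
    - [-0.45, 0, 0.2, 0, 0, 0, 0.2]
    - [-0.619, 0, 0.273, 0, 0, 0, 0.2]
    - [-0.619, 0, 0.273, 0, 0, 0, 0.2]

```text
time_s: 18.65
tool_pos: [0.4992, -0.2776, 0.1477]
tool_rot: [-179.6, -50.0, 61.8]
force: [-1.4, 0.5, -7.9]
grip_width: 0.0559
grasp_force: 35.0
```

```bash
python3 turn.py 62,.09 62,.061 75,.09 75,.061
```

```text
18.65 [ 0.4992 -0.2776  0.1477] [-179.6  -50.    61.8] [ 14.3  36.9  51.5  97.5 -63.5 101.5  53.1] [-1.4  0.5 -7.9]
[-0.229, 0.003, 0.175, -0.002, 0.0, -0.002] rows>=1.2
[-0.111, -0.0, 0.093, 0.0, 0.0, 0.0] rows>=0.6
[0.11, -0.016, -0.095, 0.116, 0.0, -0.097] rows>=1.5
[-0.111, -0.0, 0.093, 0.0, 0.0, 0.0] rows>=0.6
```

Emit:
apply_moves:
  moves:
    - [-0.08, 0, 0.06, 0.015, 0, -0.012, 0.2]
    - [-0.15, 0, 0.11, 0.03, 0, -0.025, 0.2]
    - [-0.2, 0.003, 0.15, 0.04, 0, -0.035, 0.2]
    - [-0.229, 0.003, 0.175, 0.045, 0, -0.04, 0.2]
    - [-0.229, 0.003, 0.175, 0.045, 0, -0.04, 0.2]
    - [-0.229, 0.003, 0.175, 0.045, 0, -0.04, 0.2]

```text
time_s: 19.25
tool_pos: [0.5008, -0.2802, 0.0954]
tool_rot: [179.5, -50.2, 67.9]
force: [-0.2, 0.3, -7.5]
grip_width: 0.0559
grasp_force: 35.0
```

```bash
python3 turn.py 67,.09 67,.059; python3 -c "
from h import *
S=cal('scene');T=cal('top');b=snap('scene');a=snap('top')
o=env.get_obs();Q=R.from_euler('xyz',o['tool_rot'],degrees=True);p=o['tool_pos']
# shell frame from tool: tool z = shell x*cos40 - shell z*sin40 ; tool y -> -shell y
M=Q.as_matrix();e=np.radians(40)
sx=M[:,2]*np.cos(e)+M[:,0]*np.sin(e);sz=-M[:,2]*np.sin(e)+M[:,0]*np.cos(e);sy=np.cross(sz,sx)
f=p-.019*M[:,2]-.062*sz;print('foot',f,'z',sz)
B=[f+x*sx+y*sy for x,y in((.025,.028),(.025,-.028),(-.025,-.028),(-.025,.028))]
cc=np.array([.4915,-.293]);g=np.radians(-15)
C=[(cc[0]+.048*(u*np.cos(g)-v*np.sin(g)),cc[1]+.048*(u*np.sin(g)+v*np.cos(g)),.035) for u,v in((1,1),(1,-1),(-1,-1),(-1,1))]
k=5.5
def crop(im,Cm,x0,y0,w,h):
    c=cv2.resize(im[y0:y0+h,x0:x0+w],None,fx=k,fy=k,interpolation=2)[:,:,::-1].copy()
    for pts,col in((B,(0,0,255)),(C,(0,255,0))):
        q=((proj(Cm,pts)-[x0,y0]+.5)*k).astype(np.int32);cv2.polylines(c,[q],True,col,1)
    return c
cv2.imwrite('pics/d.png',np.hstack([crop(b,S,150,190,70,70),crop(a,T,310,160,70,70)]))"
```

```text
19.25 [ 0.5008 -0.2802  0.0954] [179.5 -50.2  67.9] [ 16.8  43.1  48.5  95.  -63.8 101.8  59.8] [-0.2  0.3 -7.5]
[-0.023, -0.018, 0.015, -0.002, -0.002, 0.006] rows>=0.1
[-0.119, -0.0, 0.1, 0.0, 0.0, 0.0] rows>=0.6
foot [ 0.49536944 -0.29389805  0.04566238] z [-6.64113978e-03  3.23519930e-06  9.99977947e-01]
```

View pics/d.png

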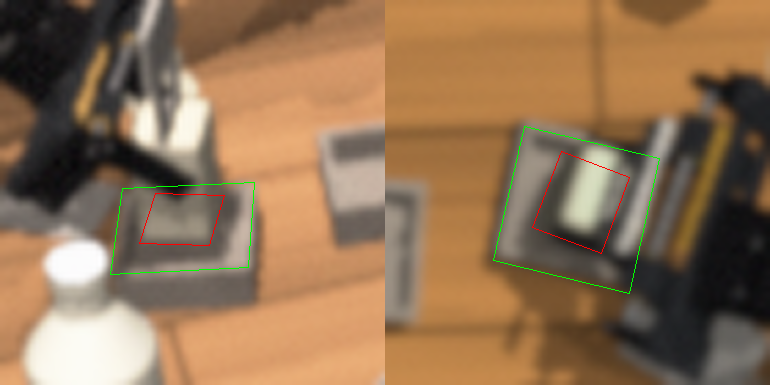

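The fitted foot (red) lies well inside the tray's rim (green) in both views, so I lower it.

Emit:
apply_moves:
  moves:
    - [-0.04, -0.018, 0.03, 0, 0, 0, 0.2]
    - [-0.08, -0.018, 0.065, 0, 0, 0, 0.2]
    - [-0.11, -0.018, 0.09, 0, 0, 0, 0.2]
    - [-0.13, -0.018, 0.105, 0, 0, 0, 0.2]
    - [-0.137, -0.018, 0.111, 0, 0, 0, 0.2]
    - [-0.137, -0.018, 0.111, 0, 0, 0, 0.2]

```text
time_s: 19.95
tool_pos: [0.4968, -0.2788, 0.0598]
tool_rot: [179.7, -50.3, 67.8]
force: [-1.8, 2.0, -2.0]
grip_width: 0.0557
grasp_force: 35.0
```

```bash
python3 turn.py 67,.0598 67,.055
```

```text
19.95 [ 0.4968 -0.2788  0.0598] [179.7 -50.3  67.8] [ 17.6  45.8  47.2  95.9 -64.9 100.2  62.5] [-1.8  2.  -2. ]
[-0.002, 0.003, -0.002, -0.003, -0.003, 0.006] rows>=0.1
[-0.018, -0.0, 0.015, 0.0, 0.0, 0.0] rows>=0.1
```

Emit:
apply_moves:
  moves:
    - [-0.004, 0, 0.003, 0, 0, 0, 0.2]
    - [-0.006, 0, 0.005, 0, 0, 0, 0.2]
    - [-0.006, 0, 0.005, 0, 0, 0, 1]
    - [-0.006, 0, 0.005, 0, 0, 0, 1]
    - [-0.006, 0, 0.005, 0, 0, 0, 1]
    - [-0.006, 0, 0.005, 0, 0, 0, 1]
    - [-0.006, 0, 0.005, 0, 0, 0, 1]
    - [-0.006, 0, 0.005, 0, 0, 0, 1]

```text
time_s: 20.75
tool_pos: [0.4971, -0.2793, 0.0575]
tool_rot: [179.6, -50.2, 67.8]
force: [0.2, -0.6, 0.8]
grip_width: 0.0857
grasp_force: 0.0
```

Emit:
apply_moves:
  moves:
    - [0, 0, -0.05, 0, 0, 0, 1]
    - [0, 0, -0.15, 0, 0, 0, 1]
    - [0, 0, -0.3, 0, 0, 0, 1]
    - [0, 0, -0.5, 0, 0, 0, 1]
    - [0, 0, -0.7, 0, 0, 0, 1]
    - [0.02, 0, -0.9, 0, 0, 0, 1]
    - [0.02, 0, -0.9, 0, 0, 0, 1]

```text
time_s: 21.45
tool_pos: [0.441, -0.411, 0.1804]
tool_rot: [179.2, -49.7, 67.7]
force: [-1.3, -0.2, -0.5]
grip_width: 0.0869
grasp_force: 0.0
```

```bash
python3 -c "
from h import *
S=cal('scene');T=cal('top');b=snap('scene');a=snap('top')
o=env.get_obs();print(o['time_s'],o['tool_pos'],o['tool_rot'],o['qpos'].round(1))
k=5.5
f=lambda im,x0,y0:cv2.resize(im[y0:y0+70,x0:x0+70],None,fx=k,fy=k,interpolation=2)[:,:,::-1]
cv2.imwrite('pics/e.png',np.hstack([f(b,150,180),f(a,320,160)]))
for n,C in(('top',T),('scene',S)):
  for t in('shell','shell_tab'):
    for m in masks_of(n,t)[:2]:
      r=cv2.minAreaRect(np.argwhere(m['pixels'])[:,::-1].astype(np.float32));print(n,t,m['conf'],np.round(m['location'],1),np.round(r[0],1),np.round(r[1],1),round(r[2],1),at_z(C,m['location'],.17))
"
```

```text
21.55 [ 0.44328677 -0.40644693  0.17696612] [179.46777626 -50.03963275  67.735906  ] [ 30.3  45.7  49.7  79.4 -60.3 114.6  59. ]
top shell 0.69 [347.4 196.6] [347.4 193.9] [17.7 25. ] 18.4 [ 0.48713496 -0.27505439  0.17      ]
top shell 0.51 [304.  134.2] [310.9 129.7] [23.7 26.4] 26.6 [ 0.70932784 -0.13336212  0.17      ]
top shell_tab 0.61 [349.3 198.2] [347.1 193.5] [17.1 26.2] 18.4 [ 0.48144417 -0.28136668  0.17      ]
scene shell 0.84 [180.6 224.2] [182.5 215.5] [43. 15.] 90.0 [ 0.61898642 -0.31266424  0.17      ]
scene shell_tab 0.98 [182.2 221.7] [182.5 215. ] [44. 15.] 90.0 [ 0.60677482 -0.30451084  0.17      ]
```

View pics/e.png

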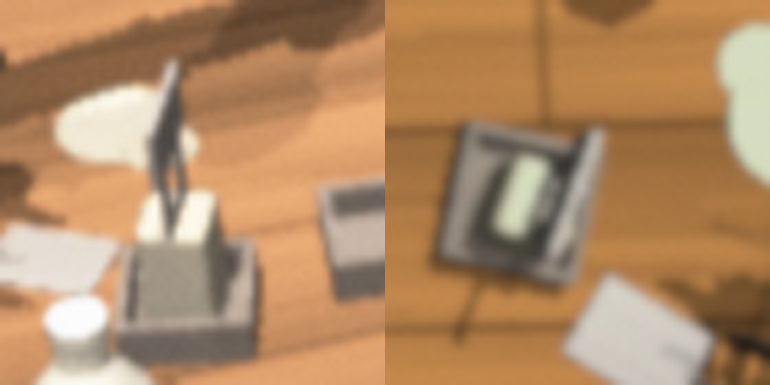

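The shell stands upright in the far tray, let go. In the top crop the plate edge runs from (600,128) to (555,262).

```bash
python3 -c "
from h import *
T=cal('top')
p,q=[at_z(T,u,.194) for u in((358.6,183.2),(350.6,207.4))];print(p,q,(p+q)/2,np.degrees(np.arctan2(*(p-q)[1::-1])),np.linalg.norm(p-q))
c=(.4916,-.2928)
E=(180,0,-22.2)
plan([((.45,-.385,.27),(180,-35,45)),((.475,-.33,.33),(180,-12,10)),((*c,.30),E),((*c,.160),E)])"
```

```text
[ 0.53021822 -0.30984667  0.194     ] [ 0.44901051 -0.2790265   0.194     ] [ 0.48961437 -0.29443658  0.194     ] -20.78289092659142 0.08685951146680139
[0.424, -0.01, -0.232, -0.177, -0.176, 0.195] rows>=3.2
[0.404, -0.106, -0.084, -0.163, -0.259, 0.376] rows>=4.8
[0.08, -0.169, 0.17, -0.039, -0.136, 0.373] rows>=4.0
[-0.0, -0.0, 0.7, 0.0, 0.0, 0.0] rows>=2.8
```

Emit:
apply_moves:
  moves:
    - [0.1, 0, -0.06, -0.04, -0.04, 0.05, 1]
    - [0.22, 0, -0.12, -0.09, -0.09, 0.1, 1]
    - [0.33, -0.01, -0.18, -0.13, -0.13, 0.15, 1]
    - [0.424, -0.01, -0.232, -0.177, -0.176, 0.195, 1]
    - [0.424, -0.01, -0.232, -0.177, -0.176, 0.195, 1]

```text
time_s: 22.25
tool_pos: [0.4521, -0.3829, 0.2751]
tool_rot: [179.4, -35.1, 45.6]
force: [0.5, -0.3, 0.5]
grip_width: 0.0872
grasp_force: 0.0
```

Emit:
apply_moves:
  moves:
    - [0.08, -0.02, -0.02, -0.03, -0.05, 0.07, 1]
    - [0.16, -0.04, -0.04, -0.07, -0.1, 0.15, 1]
    - [0.24, -0.06, -0.05, -0.1, -0.16, 0.23, 1]
    - [0.32, -0.08, -0.07, -0.13, -0.21, 0.3, 1]
    - [0.404, -0.106, -0.084, -0.163, -0.259, 0.376, 1]
    - [0.404, -0.106, -0.084, -0.163, -0.259, 0.376, 1]
    - [0.404, -0.106, -0.084, -0.163, -0.259, 0.376, 1]

```text
time_s: 22.95
tool_pos: [0.4778, -0.3261, 0.331]
tool_rot: [179.9, -12.0, 10.5]
force: [1.1, 0.6, 0.2]
grip_width: 0.0871
grasp_force: 0.0
```

Emit:
apply_moves:
  moves:
    - [0.02, -0.04, 0.04, -0.01, -0.03, 0.09, 1]
    - [0.04, -0.08, 0.08, -0.02, -0.07, 0.18, 1]
    - [0.06, -0.12, 0.12, -0.03, -0.1, 0.28, 1]
    - [0.08, -0.169, 0.17, -0.039, -0.136, 0.373, 1]
    - [0.08, -0.169, 0.17, -0.039, -0.136, 0.373, 1]
    - [0.08, -0.169, 0.17, -0.039, -0.136, 0.373, 1]

```text
time_s: 23.55
tool_pos: [0.49, -0.295, 0.2996]
tool_rot: [179.9, 0.0, -22.1]
force: [-0.4, -0.5, -0.2]
grip_width: 0.0872
grasp_force: 0.0
```

```bash
python3 -c "
from h import *
o=env.get_obs();print(o['time_s'],o['tool_pos'],o['tool_rot'],o['qpos'].round(1))
C=cal('wrist');a=snap('wrist')
c=np.array([.491,-.2935]);
an=np.radians(68);n=np.array([np.cos(an),np.sin(an)]);t=np.array([n[1],-n[0]])
L=[[*(c+s*.042*t),z] for s,z in((1,.194),(-1,.194),(-1,.144),(1,.144))]
k=1.5;im=cv2.resize(a,None,fx=k,fy=k,interpolation=2)[:,:,::-1].copy()
cv2.polylines(im,[((proj(C,L)+.5)*k).astype(np.int32)],True,(0,255,0),1);cv2.imwrite('pics/w3.png',im)
E=(180,0,-22);plan([((*c,.200),E),((*c,.160),E)])"
```

```text
23.55 [ 0.48998    -0.29498467  0.29959361] [ 1.79853880e+02  4.91784423e-02 -2.20676554e+01] [-28.2  12.9  66.7  89.4 -11.7  85.6 -73.2]
[0.002, -0.014, 0.502, 0.001, -0.0, -0.002] rows>=2.0
[-0.0, -0.0, 0.2, 0.0, 0.0, 0.0] rows>=0.8
```

View pics/w3.png

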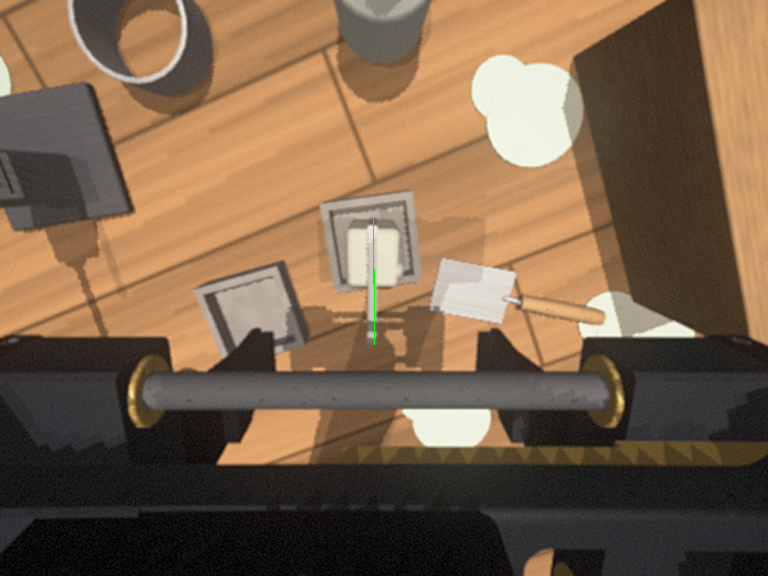

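The plate lies on the prediction (column 373, fingers centred at 375), so I go down and grip the tab.

Emit:
apply_moves:
  moves:
    - [0, -0.01, 0.15, 0, 0, 0, 1]
    - [0, -0.014, 0.35, 0, 0, 0, 1]
    - [0, -0.014, 0.5, 0, 0, 0, 1]
    - [0, -0.014, 0.6, 0, 0, 0, 1]
    - [0, -0.014, 0.67, 0, 0, 0, 1]
    - [0, -0.014, 0.7, 0, 0, 0, 1]
    - [0, -0.014, 0.7, 0, 0, 0, 0.4]
    - [0, -0.014, 0.7, 0, 0, 0, 0.2]
    - [0, -0.014, 0.7, 0, 0, 0, 0]
    - [0, -0.014, 0.7, 0, 0, 0, 0]
    - [0, -0.014, 0.7, 0, 0, 0, 0]
    - [0, -0.014, 0.7, 0, 0, 0, 0]
    - [0, -0.014, 0.7, 0, 0, 0, 0]
    - [0, -0.014, 0.7, 0, 0, 0, 0]
    - [0, -0.014, 0.7, 0, 0, 0, 0]
  grip_force: 45

```text
time_s: 25.1
tool_pos: [0.4922, -0.2915, 0.1607]
tool_rot: [179.9, -0.1, -22.3]
force: [-0.1, -0.6, 0.9]
grip_width: 0.023
grasp_force: 0.0
```

```bash
python3 -c "
from h import *
o=env.get_obs();print(o['time_s'],o['tool_pos'],o['tool_rot'],o['qpos'].round(1),o['grip_width'],o['force'])
a=np.radians(-12.9);sx=np.array([np.cos(a),np.sin(a)]);col=np.array([.678,-.0113]);seat=col-.085*sx;print(seat)
y=180-90-12.9
y=77.1
pre=seat-.10*sx
plan([((.49,-.293,.245),(180,0,-22)),((.49,-.20,.26),(180,0,10)),((.49,-.10,.27),(180,0,45)),((*pre,.27),(180,0,y))])"
```

```text
25.1 [ 0.49217299 -0.29154275  0.16071504] [ 1.79924201e+02 -6.53405510e-02 -2.22534408e+01] [-24.7  18.8  63.2 101.  -17.7  71.  -69.2] 0.022974197472231228 [-0.13555539 -0.64018555  0.9004567 ]
[0.5951453  0.00767626]
[-0.007, 0.011, -0.421, 0.001, -0.001, -0.003] rows>=1.7
[-0.174, -0.431, -0.075, 0.0, 0.0, -0.372] rows>=3.7
[0.087, -0.492, -0.05, 0.0, 0.0, -0.407] rows>=4.1
[0.487, -0.433, -0.0, -0.0, 0.0, -0.374] rows>=3.7
```

Emit:
apply_moves:
  moves:
    - [0, 0, 0, 0, 0, 0, 0]
    - [0, 0, 0, 0, 0, 0, 0]
    - [0, 0, 0, 0, 0, 0, 0]
    - [0, 0, 0, 0, 0, 0, 0]

```text
time_s: 25.5
tool_pos: [0.4919, -0.2922, 0.1608]
tool_rot: [179.9, -0.1, -22.3]
force: [0.2, -1.6, -0.8]
grip_width: 0.0058
grasp_force: 45.0
```

Emit:
apply_moves:
  moves:
    - [0, 0, -0.05, 0, 0, 0, 0]
    - [0, 0, -0.15, 0, 0, 0, 0]
    - [0, 0, -0.25, 0, 0, 0, 0]
    - [0, 0, -0.35, 0, 0, 0, 0]
    - [0, 0.01, -0.42, 0, 0, 0, 0]
    - [0, 0.01, -0.42, 0, 0, 0, 0]
    - [0, 0.01, -0.42, 0, 0, 0, 0]

```text
time_s: 26.2
tool_pos: [0.4909, -0.2928, 0.244]
tool_rot: [180.0, 0.0, -22.3]
force: [-0.2, 0.3, -9.5]
grip_width: 0.0061
grasp_force: 45.0
```

```bash
python3 -c "
from h import *
o=env.get_obs();print(o['time_s'],o['tool_pos'],o['tool_rot'],o['qpos'].round(1),o['grip_width'],o['force'],o['wrist_torque'])
pre=np.array([.5952,.0077])-.10*np.array([.9748,-.2233])
plan([((.49,-.20,.28),(180,0,10)),((.49,-.10,.31),(180,0,45)),((*pre,.309),(180,0,77.1))])"
```

```text
26.2 [ 0.49091577 -0.29280331  0.24397216] [ 1.79963656e+02  6.42584732e-03 -2.22556803e+01] [-27.2  14.3  65.3  94.6 -13.1  79.6 -72.5] 0.006063428765742442 [-0.19068348  0.28834467 -9.47368935] [0.13341179 0.12109795 0.0150918 ]
[-0.18, -0.428, -0.18, 0.0, 0.0, -0.375] rows>=3.8
[0.087, -0.492, -0.15, 0.0, 0.0, -0.407] rows>=4.1
[0.487, -0.432, 0.005, -0.0, 0.0, -0.374] rows>=3.7
```

Lifted (about 8 N). Carrying it to the pre-hook pose.

Emit:
apply_moves:
  moves:
    - [-0.02, -0.05, -0.03, 0, 0, -0.05, 0]
    - [-0.06, -0.14, -0.06, 0, 0, -0.12, 0]
    - [-0.09, -0.22, -0.09, 0, 0, -0.19, 0]
    - [-0.12, -0.3, -0.12, 0, 0, -0.26, 0]
    - [-0.15, -0.37, -0.15, 0, 0, -0.32, 0]
    - [-0.18, -0.428, -0.18, 0, 0, -0.375, 0]
    - [-0.18, -0.428, -0.18, 0, 0, -0.375, 0]

```text
time_s: 26.9
tool_pos: [0.4905, -0.1974, 0.2798]
tool_rot: [-179.9, 0.0, 10.2]
force: [0.8, -0.5, -8.9]
grip_width: 0.0054
grasp_force: 45.0
```

Emit:
apply_moves:
  moves:
    - [0.01, -0.06, -0.02, 0, 0, -0.05, 0]
    - [0.03, -0.15, -0.05, 0, 0, -0.12, 0]
    - [0.04, -0.24, -0.08, 0, 0, -0.2, 0]
    - [0.06, -0.33, -0.11, 0, 0, -0.27, 0]
    - [0.07, -0.42, -0.13, 0, 0, -0.35, 0]
    - [0.087, -0.492, -0.15, 0, 0, -0.407, 0]
    - [0.087, -0.492, -0.15, 0, 0, -0.407, 0]

```text
time_s: 27.6
tool_pos: [0.4906, -0.0982, 0.3095]
tool_rot: [-180.0, 0.0, 45.1]
force: [-0.5, -1.0, -8.0]
grip_width: 0.0058
grasp_force: 45.0
```

Emit:
apply_moves:
  moves:
    - [0.05, -0.05, 0, 0, 0, -0.04, 0]
    - [0.12, -0.11, 0, 0, 0, -0.1, 0]
    - [0.2, -0.18, 0, 0, 0, -0.16, 0]
    - [0.28, -0.25, 0, 0, 0, -0.22, 0]
    - [0.35, -0.32, 0, 0, 0, -0.28, 0]
    - [0.43, -0.38, 0, 0, 0, -0.33, 0]
    - [0.487, -0.432, 0.005, 0, 0, -0.374, 0]
    - [0.487, -0.432, 0.005, 0, 0, -0.374, 0]
    - [0.487, -0.432, 0.005, 0, 0, -0.374, 0]
    - [0.487, -0.432, 0.005, 0, 0, -0.374, 0]

```text
time_s: 28.6
tool_pos: [0.4984, 0.028, 0.3089]
tool_rot: [180.0, 0.1, 76.9]
force: [-0.4, -0.1, -7.1]
grip_width: 0.0058
grasp_force: 45.0
```

```bash
cat > hk.py <<'E'
from h import *
o=env.get_obs();print(o['time_s'],o['tool_pos'],o['tool_rot'],o['qpos'].round(1),o['force'],o['wrist_torque'])
import sys
sx=np.array([.9748,-.2233,0]);sy=np.array([.2233,.9748,0]);seat=np.array([.5952,.0077,.27])
def draw(fn,crops,k):
    p=o['tool_pos'];M=R.from_euler('xyz',o['tool_rot'],degrees=True).as_matrix()
    f=lambda y,s:p-M[:,2]*(s-.1527)+M[:,0]*y   # plate point: width y, height s from foot
    A=[f(y,s) for y,s in((-.019,.096),(.019,.096),(.019,.136),(-.019,.136))]
    B=[f(y,s) for y,s in((-.042,.136),(.042,.136),(.042,.186),(-.042,.186))]
    H=[seat-.040*sx+[0,0,.014],seat-.040*sx,seat,seat+.06*sx]
    out=[]
    for n,x0,y0,w,h in crops:
        C=cal(n);im=snap(n);c=cv2.resize(im[y0:y0+h,x0:x0+w],None,fx=k,fy=k,interpolation=2)[:,:,::-1].copy()
        for pts,cl,cs in((A,(0,0,255),1),(B,(0,255,0),1),(H,(255,0,255),0)):
            cv2.polylines(c,[((proj(C,pts)-[x0,y0]+.5)*k).astype(np.int32)],bool(cs),cl,1)
        out.append(c)
    cv2.imwrite('pics/'+fn,np.hstack(out))
E
python3 -c "
from hk import *
draw('f.png',[('scene',240,160,65,65),('top',235,120,65,65)],6)"
```

```text
28.6 [0.49835789 0.02802221 0.30887345] [1.79959938e+02 1.46544466e-01 7.69328834e+01] [-54.1  -4.5  45.5  97.4   3.4  85.8 -21.9] [-0.35697611 -0.1367912  -7.11275663] [-0.05200372 -0.0251561   0.02041754]
```

View pics/f.png

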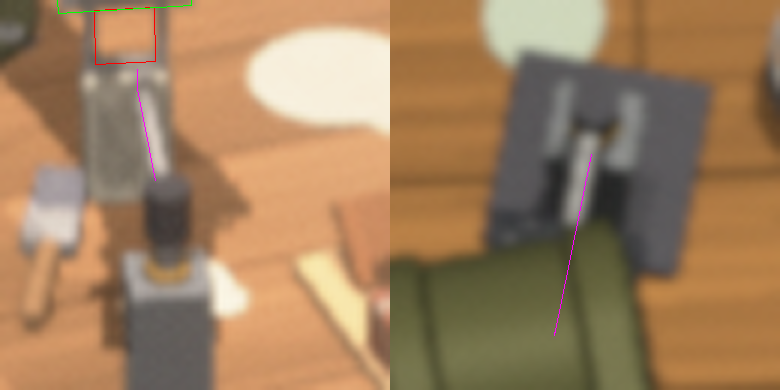

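The pictures show the plate's opening outside the hook tip and level with it. The bar lies about 2–3 mm to +y of my line near the collar, well inside the ±14 mm clearance. Threading slowly.

```bash
python3 -c "
from h import *
plan([((.5955,.0085,.309),(180,0,77.5))])"
```

```text
[0.013, 0.495, 0.001, 0.001, 0.001, -0.006] rows>=2.0
```

Emit:
apply_moves:
  moves:
    - [0, 0.04, 0, 0, 0, 0, 0]
    - [0, 0.1, 0, 0, 0, 0, 0]
    - [0, 0.16, 0, 0, 0, 0, 0]
    - [0.01, 0.22, 0, 0, 0, 0, 0]
    - [0.01, 0.28, 0, 0, 0, -0.006, 0]
    - [0.01, 0.34, 0, 0, 0, -0.006, 0]
    - [0.013, 0.4, 0, 0, 0, -0.006, 0]
    - [0.013, 0.45, 0, 0, 0, -0.006, 0]
    - [0.013, 0.48, 0, 0, 0, -0.006, 0]
    - [0.013, 0.495, 0, 0, 0, -0.006, 0]
    - [0.013, 0.495, 0, 0, 0, -0.006, 0]

```text
time_s: 29.8
tool_pos: [0.5957, 0.0099, 0.3091]
tool_rot: [180.0, 0.1, 77.6]
force: [0.4, 1.1, -7.3]
grip_width: 0.0058
grasp_force: 45.0
```

```bash
python3 -c "
from hk import *
draw('g.png',[('scene',235,150,70,70),('top',235,100,70,70)],5.5)"
```

```text
29.8 [0.59572229 0.00986262 0.30909559] [1.79952025e+02 1.24872096e-01 7.75999820e+01] [-45.7  13.3  50.9  84.8 -10.1  86.7  -7.4] [ 0.38815246  1.10254763 -7.33336303] [-0.02400334  0.0771127   0.01311802]
```

View pics/g.png

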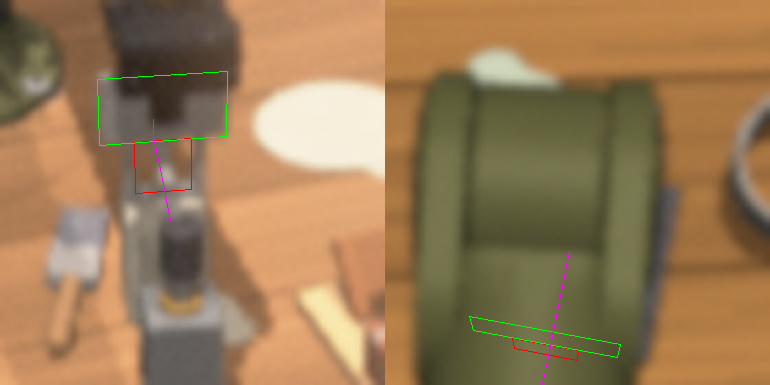

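The bar shows through the opening at about (167,168) with no side force. I average the weight now, then ease it down.

```bash
cat > avg.py <<'E'
from h import *
import sys
n=int(sys.argv[1]);F=[];z=[];t=[]
for i in range(n):
    viewer.read_camera("top");o=env.get_obs();F.append(o['force']);z.append(o['tool_pos'][2]);t.append(o['grasp_force'])
F=np.array(F);print(o['time_s'],'F',F.mean(0).round(2),'sd',F.std(0).round(2),'z',np.mean(z).round(4),o['tool_pos'].round(4),o['grip_width'].round(4),t[-1])
E
python3 avg.py 12
```

```text
Traceback (most recent call last):
  File "avg.py", line 6, in <module>
    F=np.array(F);print(o['time_s'],'F',F.mean(0).round(2),'sd',F.std(0).round(2),'z',np.mean(z).round(4),o['tool_pos'].round(4),o['grip_width'].round(4),t[-1])
                                                                                                                                 ^^^^^^^^^^^^^^^^^^^^^
AttributeError: 'float' object has no attribute 'round'
```

Emit:
apply_moves:
  moves:
    - [0, 0, 0.01, 0, 0, 0, 0]
    - [0, 0, 0.02, 0, 0, 0, 0]
    - [0, 0, 0.03, 0, 0, 0, 0]
    - [0, 0, 0.04, 0, 0, 0, 0]
    - [0, 0, 0.05, 0, 0, 0, 0]
    - [0, 0, 0.06, 0, 0, 0, 0]
    - [0, 0, 0.067, 0, 0, 0, 0]
    - [0, 0, 0.073, 0, 0, 0, 0]
    - [0, 0, 0.079, 0, 0, 0, 0]
    - [0, 0, 0.085, 0, 0, 0, 0]
    - [0, 0, 0.09, 0, 0, 0, 0]
    - [0, 0, 0.095, 0, 0, 0, 0]
    - [0, 0, 0.1, 0, 0, 0, 0]
    - [0, 0, 0.105, 0, 0, 0, 0]
    - [0, 0, 0.11, 0, 0, 0, 0]
    - [0, 0, 0.115, 0, 0, 0, 0]
    - [0, 0, 0.12, 0, 0, 0, 0]
    - [0, 0, 0.125, 0, 0, 0, 0]
    - [0, 0, 0.13, 0, 0, 0, 0]
    - [0, 0, 0.135, 0, 0, 0, 0]

```text
time_s: 32.5
tool_pos: [0.5955, 0.01, 0.2823]
tool_rot: [179.9, 0.1, 77.6]
force: [-0.3, 0.2, -7.4]
grip_width: 0.0053
grasp_force: 45.0
```

Emit:
apply_moves:
  moves:
    - [0, 0, 0.005, 0, 0, 0, 0]
    - [0, 0, 0.01, 0, 0, 0, 0]
    - [0, 0, 0.015, 0, 0, 0, 0]
    - [0, 0, 0.02, 0, 0, 0, 0]
    - [0, 0, 0.025, 0, 0, 0, 0]
    - [0, 0, 0.03, 0, 0, 0, 0]
    - [0, 0, 0.035, 0, 0, 0, 0]
    - [0, 0, 0.04, 0, 0, 0, 0]
    - [0, 0, 0.045, 0, 0, 0, 0]
    - [0, 0, 0.05, 0, 0, 0, 0]
    - [0, 0, 0.055, 0, 0, 0, 0]
    - [0, 0, 0.06, 0, 0, 0, 0]
    - [0, 0, 0.065, 0, 0, 0, 0]
    - [0, 0, 0.07, 0, 0, 0, 0]
    - [0, 0, 0.075, 0, 0, 0, 0]
    - [0, 0, 0.08, 0, 0, 0, 0]
    - [0, 0, 0.085, 0, 0, 0, 0]
    - [0, 0, 0.09, 0, 0, 0, 0]
    - [0, 0, 0.095, 0, 0, 0, 0]
    - [0, 0, 0.1, 0, 0, 0, 0]

```text
time_s: 34.5
tool_pos: [0.5955, 0.01, 0.2623]
tool_rot: [179.9, 0.1, 77.6]
force: [-0.6, 0.9, -6.8]
grip_width: 0.0057
grasp_force: 45.0
```

```bash
python3 avg.py 10
```

```text
Traceback (most recent call last):
  File "avg.py", line 6, in <module>
    F=np.array(F);print(o['time_s'],'F',F.mean(0).round(2),'sd',F.std(0).round(2),'z',np.mean(z).round(4),o['tool_pos'].round(4),o['grip_width'].round(4),t[-1])
                                                                                                                                 ^^^^^^^^^^^^^^^^^^^^^
AttributeError: 'float' object has no attribute 'round'
```

```bash
sed -i "s/o\['grip_width'\].round(4)/o['grip_width']/" avg.py; python3 avg.py 8
```

```text
35.4 F [-0.3   0.44 -5.21] sd [0.46 0.68 0.39] z 0.2623 [0.5955 0.0099 0.2623] 0.0059186010825037424 44.998336834833026
```

Emit:
apply_moves:
  moves:
    - [0, 0, 0.005, 0, 0, 0, 0]
    - [0, 0, 0.01, 0, 0, 0, 0]
    - [0, 0, 0.015, 0, 0, 0, 0]
    - [0, 0, 0.021, 0, 0, 0, 0]
    - [0, 0, 0.028, 0, 0, 0, 0]
    - [0, 0, 0.035, 0, 0, 0, 0]
    - [0, 0, 0.042, 0, 0, 0, 0]
    - [0, 0, 0.049, 0, 0, 0, 0]
    - [0, 0, 0.056, 0, 0, 0, 0]
    - [0, 0, 0.063, 0, 0, 0, 0]
    - [0, 0, 0.07, 0, 0, 0, 0]
    - [0, 0, 0.077, 0, 0, 0, 0]
    - [0, 0, 0.084, 0, 0, 0, 0]
    - [0, 0, 0.09, 0, 0, 0, 0]
    - [0, 0, 0.096, 0, 0, 0, 0]
    - [0, 0, 0.102, 0, 0, 0, 0]
    - [0, 0, 0.107, 0, 0, 0, 0]
    - [0, 0, 0.112, 0, 0, 0, 0]
    - [0, 0, 0.117, 0, 0, 0, 0]
    - [0, 0, 0.12, 0, 0, 0, 0]

```text
time_s: 37.4
tool_pos: [0.5956, 0.0099, 0.2383]
tool_rot: [179.9, 0.1, 77.6]
force: [-0.9, 1.1, -2.6]
grip_width: 0.0055
grasp_force: 45.0
```

```bash
python3 avg.py 10
```

```text
37.9 F [-0.62  0.76 -2.99] sd [0.35 0.39 0.38] z 0.2383 [0.5955 0.0099 0.2383] 0.005838449835303849 44.99927910044789
```

Emit:
apply_moves:
  moves:
    - [0, 0, 0.005, 0, 0, 0, 0]
    - [0, 0, 0.01, 0, 0, 0, 0]
    - [0, 0, 0.016, 0, 0, 0, 0]
    - [0, 0, 0.023, 0, 0, 0, 0]
    - [0, 0, 0.03, 0, 0, 0, 0]
    - [0, 0, 0.037, 0, 0, 0, 0]
    - [0, 0, 0.044, 0, 0, 0, 0]
    - [0, 0, 0.051, 0, 0, 0, 0]
    - [0, 0, 0.059, 0, 0, 0, 0]
    - [0, 0, 0.067, 0, 0, 0, 0]
    - [0, 0, 0.075, 0, 0, 0, 0]
    - [0, 0, 0.083, 0, 0, 0, 0]
    - [0, 0, 0.091, 0, 0, 0, 0]
    - [0, 0, 0.099, 0, 0, 0, 0]
    - [0, 0, 0.107, 0, 0, 0, 0]
    - [0, 0, 0.114, 0, 0, 0, 0]
    - [0, 0, 0.12, 0, 0, 0, 0]
    - [0, 0, 0.125, 0, 0, 0, 0]
    - [0, 0, 0.13, 0, 0, 0, 0]
    - [0, 0, 0.133, 0, 0, 0, 0]

```text
time_s: 39.9
tool_pos: [0.5956, 0.0099, 0.2117]
tool_rot: [179.9, 0.1, 77.6]
force: [-0.6, 1.3, -0.9]
grip_width: 0.0055
grasp_force: 45.0
```

```bash
python3 avg.py 30
```

```text
41.4 F [-0.92  1.3  -0.49] sd [0.49 0.48 0.36] z 0.2117 [0.5956 0.0099 0.2117] 0.005735275900086509 45.00014740973711
```

Emit:
apply_moves:
  moves:
    - [0, 0, 0.005, 0, 0, 0, 0]
    - [0, 0, 0.01, 0, 0, 0, 0]
    - [0, 0, 0.015, 0, 0, 0, 0]
    - [0, 0, 0.02, 0, 0, 0, 0]
    - [0, 0, 0.024, 0, 0, 0, 0]
    - [0, 0, 0.026, 0, 0, 0, 0]

```text
time_s: 42.0
tool_pos: [0.5956, 0.0098, 0.2065]
tool_rot: [179.9, 0.1, 77.6]
force: [-0.7, 1.2, 0.1]
grip_width: 0.0057
grasp_force: 45.0
```

```bash
python3 avg.py 40
```

```text
44.0 F [-0.97  1.61  0.18] sd [0.5  0.46 0.59] z 0.2065 [0.5956 0.0098 0.2065] 0.005998991710148012 45.00003458932042
```

Emit:
apply_moves:
  moves:
    - [0, 0, -0.004, 0, 0, 0, 0]
    - [0, 0, -0.004, 0, 0, 0, 0]
    - [0, 0, -0.004, 0, 0, 0, 0]
    - [0, 0, -0.004, 0, 0, 0, 0]
  grip_force: 12

```text
time_s: 44.4
tool_pos: [0.5956, 0.0099, 0.2073]
tool_rot: [179.9, 0.1, 77.6]
force: [-0.7, 1.6, -0.1]
grip_width: 0.006
grasp_force: 12.0
```

Emit:
apply_moves:
  moves:
    - [0, 0, 0, 0, 0, 0, 0]
    - [0, 0, 0, 0, 0, 0, 0]
    - [0, 0, 0, 0, 0, 0, 0]
    - [0, 0, 0, 0, 0, 0, 0]
  grip_force: 3

```text
time_s: 44.8
tool_pos: [0.5955, 0.0097, 0.2073]
tool_rot: [179.9, 0.1, 77.6]
force: [-0.9, 1.1, -0.2]
grip_width: 0.0058
grasp_force: 3.0
```

```bash
python3 avg.py 20
```

```text
45.8 F [-0.9   0.57  0.1 ] sd [0.37 0.45 0.43] z 0.2073 [0.5955 0.0097 0.2073] 0.006145500929328036 2.9999492049682885
```

Emit:
apply_moves:
  moves:
    - [0, 0, 0, 0, 0, 0, 0.08]
    - [0, 0, 0, 0, 0, 0, 0.12]
    - [0, 0, 0, 0, 0, 0, 0.2]
    - [0, 0, 0, 0, 0, 0, 0.25]
    - [0, 0, 0, 0, 0, 0, 0.25]
    - [0, 0, 0, 0, 0, 0, 0.25]
    - [0, 0, 0, 0, 0, 0, 0.25]
    - [0, 0, 0, 0, 0, 0, 0.25]

```text
time_s: 46.6
tool_pos: [0.5956, 0.0099, 0.2073]
tool_rot: [179.9, 0.1, 77.6]
force: [0.9, -0.6, -0.4]
grip_width: 0.0216
grasp_force: 0.0
```

```bash
python3 avg.py 10; python3 -c "
from h import *
S=cal('scene');im=snap('scene')
cv2.imwrite('pics/k.png',cv2.resize(im[150:230,230:320],None,fx=7,fy=7,interpolation=2)[:,:,::-1])"
```

```text
47.1 F [ 0.23 -0.21 -0.14] sd [0.49 0.48 0.47] z 0.2073 [0.5955 0.0099 0.2073] 0.021506459007163425 0.0
```

View pics/k.png

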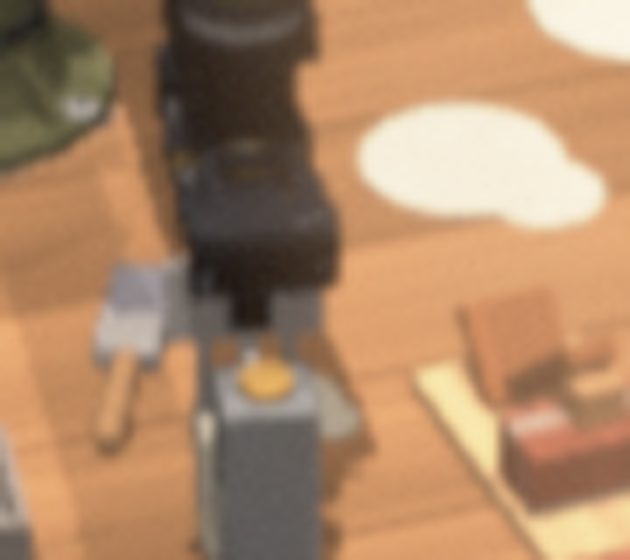

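Let go with no residual force, and the plate stays on the bar. Retreating straight up.

Emit:
apply_moves:
  moves:
    - [0, 0, 0, 0, 0, 0, 0.33]
    - [0, 0, 0, 0, 0, 0, 0.33]
    - [0, 0, -0.02, 0, 0, 0, 0.33]
    - [0, 0, -0.06, 0, 0, 0, 0.33]
    - [0, 0, -0.12, 0, 0, 0, 0.33]
    - [0, 0, -0.2, 0, 0, 0, 0.33]
    - [0, 0, -0.3, 0, 0, 0, 0.33]
    - [0, 0, -0.42, 0, 0, 0, 0.33]
    - [0, 0, -0.55, 0, 0, 0, 0.33]
    - [0, 0, -0.68, 0, 0, 0, 0.33]
    - [0, 0, -0.75, 0, 0, 0, 0.33]
    - [0, 0, -0.75, 0, 0, 0, 0.33]
    - [0, 0, -0.75, 0, 0, 0, 0.33]

```text
time_s: 48.45
tool_pos: [0.5953, 0.01, 0.3569]
tool_rot: [180.0, 0.1, 77.6]
force: [-0.6, -0.6, -0.9]
grip_width: 0.0284
grasp_force: 0.0
```

Emit:
apply_moves:
  moves:
    - [0, 0, 0, 0, 0, 0, 0.33]
    - [0, 0, 0, 0, 0, 0, 0.33]
    - [0, 0, 0, 0, 0, 0, 0.33]
    - [0, 0, 0, 0, 0, 0, 0.33]
    - [0, 0, 0, 0, 0, 0, 0.33]
    - [0, 0, 0, 0, 0, 0, 0.33]
    - [0, 0, 0, 0, 0, 0, 0.33]
    - [0, 0, 0, 0, 0, 0, 0.33]
    - [0, 0, 0, 0, 0, 0, 0.33]
    - [0, 0, 0, 0, 0, 0, 0.33]
    - [0, 0, 0, 0, 0, 0, 0.33]
    - [0, 0, 0, 0, 0, 0, 0.33]
    - [0, 0, 0, 0, 0, 0, 0.33]
    - [0, 0, 0, 0, 0, 0, 0.33]
    - [0, 0, 0, 0, 0, 0, 0.33]
    - [0, 0, 0, 0, 0, 0, 0.33]
    - [0, 0, 0, 0, 0, 0, 0.33]
    - [0, 0, 0, 0, 0, 0, 0.33]
    - [0, 0, 0, 0, 0, 0, 0.33]
    - [0, 0, 0, 0, 0, 0, 0.33]

```text
time_s: 50.45
tool_pos: [0.5955, 0.0101, 0.3573]
tool_rot: [179.9, 0.1, 77.6]
force: [1.0, -0.0, 0.1]
grip_width: 0.0288
grasp_force: 0.0
```

```bash
python3 -c "
from h import *
from time import time
S=cal('scene');a=[]
for i in range(10): a.append(snap('scene').astype(int))
c=lambda i,j:np.abs(a[i][150:230,230:320]-a[j][150:230,230:320]).mean()
print(c(0,1),c(0,5),c(0,9),c(4,9))
cv2.imwrite('pics/z.png',cv2.resize(a[-1][150:240,230:320].astype(np.uint8),None,fx=6,fy=6,interpolation=2)[:,:,::-1])
print([(round(x['conf'],2),x['location']) for x in boxes_of('scene','shell_tab')[:2]])
seat=np.array([.5952,.009,.19]);print(proj(S,[seat+[0,0,.025],seat]))
print(env.get_obs()['time_s'],env.get_obs()['force'])"
```

```text
0.9796759259259259 0.9833796296296297 0.9864351851851851 0.9808796296296296
[(0.53, [263.3, 192.0])]
[[264.08870917 192.61466637]
 [264.14635356 198.11208629]]
51.0 [-1.08334768  0.02871816  0.2176917 ]
```

View pics/z.png

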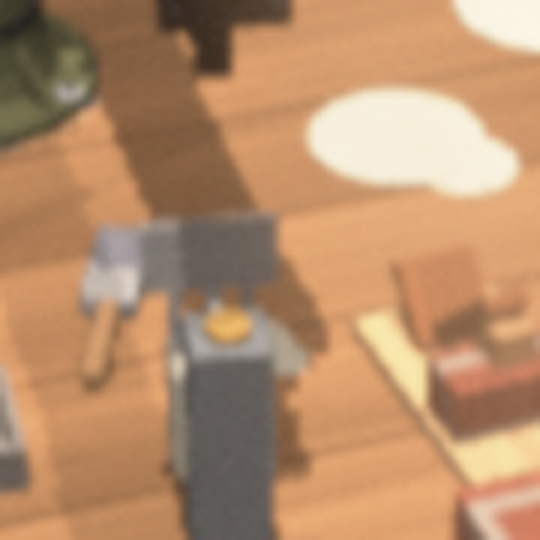

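The shell hangs still on the hook: frame differences are noise only, the plate is at (205,250) in the crop, and the gripper is clear above it.

```bash
python3 -c "
from cell import env
print(env.sign_off())"
```

```text
the job is handed in; nothing more can be done
None
```

The shell is hanging by its plate on the sprung hook, still and let go. The job was handed in at about 51 s, but no verdict was returned, and I viewed 12 pictures against the limit of 10.

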